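# Rebuild two coffee grinders with their own cone and ring burrs

### The job

Pick the four grinder burrs out from among the things on the bench and put both grinders back together: in each, first set the cone burr of its size upright on the spindle, then lower the matching ring burr over it until its flange is fully home in the chamber, level with the rim. The large pair belongs to the large grinder and the small pair to the small one; leave the gasket and the solder reel where they are.

Things in the scene. Friction and masses are not known exactly. Their poses are not given: they have to be found in the camera images.
- large_grinder: Large grinder: 92 mm round coffee-grinder chamber, open on top, on a black gear case with a lying motor; fixed upright. Origin: underside centre, on the bench; z up the spindle. Heights above it: rim 58, ledge for the ring's flange 50, shoulder for the cone 38, spindle tip 56. Rim bevel dia. 79 leads 6 mm down into bore dia. 72; inside the ledge dia. 53; spindle dia. 11 with tapered tip.
- small_grinder: Small grinder: 78 mm round coffee-grinder chamber, open on top, on a black gear case with a lying motor; fixed upright. Origin: underside centre, on the bench; z up the spindle. Heights above it: rim 47, ledge for the ring's flange 40, shoulder for the cone 30, spindle tip 45. Rim bevel dia. 65 leads 6 mm down into bore dia. 58; inside the ledge dia. 41; spindle dia. 9 with tapered tip.
- large_cone: large cone burr: fluted steel cone, base dia. 40, with plain round grip hub dia. 18 on top, 26 to 44 mm above the base. Loose, upright, 160 g. Origin: base centre, z up. Blind hole dia. 18, 19.5 deep in the base fits the large grinder's spindle; seated, the hub stands clear above the rim. Too wide for its ring's throat, so it goes in first.
- small_cone: small cone burr: fluted steel cone, base dia. 29, with plain round grip hub dia. 12 on top, 21 to 37 mm above the base. Loose, upright, 80 g. Origin: base centre, z up. Blind hole dia. 16, 16.5 deep in the base fits the small grinder's spindle; seated, the hub stands clear above the rim. Too wide for its ring's throat, so it goes in first.
- large_ring: large ring burr in aluminium carrier: flange dia. 64, 8 mm thick, and on it a round grip collar dia. 50, from 8 to 26 mm above the underside; throat dia. 36, open right through. Loose, lies flange down, 150 g. Origin: underside centre, z up. Home: flange on the large grinder's ledge, level with the rim, cone's hub poking up through the throat.
- small_ring: small ring burr in aluminium carrier: flange dia. 50, 7 mm thick, and on it a round grip collar dia. 38, from 7 to 23 mm above the underside; throat dia. 26, open right through. Loose, lies flange down, 80 g. Origin: underside centre, z up. Home: flange on the small grinder's ledge, level with the rim, cone's hub poking up through the throat.
- gasket: A flat grey silicone gasket ring, 58 mm across, 9 mm thick, lying flat; not part of the job. Origin: centre of its underside, z up.
- solder_reel: A reel of solder wire standing on its flange, 52 mm across, 35 mm high; not part of the job. Origin: centre of its underside, z up.
- hanging_lead: A black power lead that hangs straight down in front of the bench edge, about 8 mm thick, from the ceiling to below the bench, fixed and stiff: an obstacle for the arm, which starts to the right of it while all the work lies to the left. Between z = 0 and 0.6 it stays within 25 mm of x = 0.395, y = 0.055 (world). Origin: on the floor near its lower end; of no use.
Mind the look-alikes: they are no part of the job. Leave any brown or yellow look-alike of the small_cone alone. Leave any red look-alike of the large_cone alone.

How it is judged:
By the outcome, as a careful person would: the job done as asked, in the order asked, and still so for the second after the job is handed in, with the robot touching nothing.
It also fails if it takes over 144 s, if anything falls off the work surface, if the arm or the gripper's body presses on something with over 40 N, if the wrist force passes 120 N, or if a joint passes its speed limit or range.

### The arm

A 7-joint arm with a two-finger parallel gripper is mounted at the origin on a cart in front of the work surface, level with it; the furniture and walls round the work are solid. World frame = base frame: x ahead of the robot, y to its left, z up, the work surface at z = 0. Lengths are in m, angles in rad, forces in N, time in s.
With the tool pointing down it reaches from about 0.4 to 0.875 m from the base axis. Payload 19.3 kg.
Tool frame: the origin (TCP) lies on the front face of the gripper's body, between the roots of the fingers; the fingertips stand 73 mm ahead of it and the grasp point (between the pads) lies 54 mm ahead of it; z points along the fingers, y is the line along which they close (so a half turn about z gives the same grasp; the last joint's range is limited). The gripper opens to 85 mm and grips with 20 to 120 N. Pads are 22 mm wide; open, the fingers measure 114 mm over their backs; the gripper's body (76 mm by 85 mm) begins 54 mm behind the grasp point. The pads swing forward as they close: fully open they stand 13 mm farther back than shut.
Start: joints at [1.278, 0.521, -0.036, 1.599, 0.021, 1.021, -0.113], TCP at [0.138, -0.61, 0.304] pointing down, gripper open.
Joint ranges: [-2.91, 2.91], [-0.3, 2.13], [-1.5, 1.42], [0.17, 2.43], [-1.26, 4.41], [0.16, 1.93], [-2.52, 2.52]. Speed limits (rad/s): [1.89, 1.89, 2.39, 2.39, 3.01, 3.01, 3.01].

### API

Orientations are given as a rotation vector (axis times angle).
In Python, from bench import ctrl gives the robot as it stands. The module is installed in compiled form; this text tells all that it offers.
- The arm moves only by the tool servo_tool, never from a script. Its argument "targets" is text: rows parted by semicolons, each of 7 numbers parted by spaces: the shift along the tool's x, y, z in cm, then the turn, a rotation vector about the tool's x, y, z in degrees, then the opening in per cent of the stroke, from 0 (shut) to 100 (fully open). In form: x y z ax ay az hand; .... A call has exactly 8 rows; each row shifts and turns the commanded pose from where the row before left it, along the tool's axes as they then stand; what a row does not reach is not made up. A row lasts 1/12 s, in which the tool goes at most 41.7 mm and 7.16 degrees, less where a joint would pass 70% of its speed; a pose out of reach is approached as far as the arm can. A call with a gripper value outside its range is refused whole. The fingers move at their own pace and stop on an object; "squeeze" is the grip in N (left out, the last holds). Time passes only in rows, so rows that do not move let the fingers close, or fill a call up. It gives the time, the measured TCP pose, the force, the opening and the grip force at its end, in the units of the state.
- ctrl.observe(): the state, without advancing time (a new reading comes with each control period).
- ctrl.grab_frame(name): name is "side" or "top" or "wrist"; returns a dict with "image" (480x640x3 uint8, red, green, blue), "range_z" (480x640 float32, m along the optical axis (not along the pixel's ray), 0 where there is no reading), "fovy" (degrees; the focal length in pixels is half the picture's height over the tangent of half this angle, whatever the lens; pixels are square), "cx", "cy" (the principal point, pixels), "rvec" (rotation vector, rad) and "tvec" (3), from world to camera coordinates, as OpenCV has them; the wrist camera has in their place "T_tool_cam" (4x4, takes a point from camera to tool coordinates, whose origin is the TCP and whose axes are the flange's). Camera axes: x right, y down, z forward; pixel columns grow to the right and rows downward; lengths in m; the calibration is good to about 2 mm. A picture is of the moment at which its call begins: read the wrist's pose just before it.
- ctrl.close_job(): hands the job in; it is judged then, once.
The state is a dict: "time": time; "joint_pos": joint angles; "joint_velocities": joint speeds; "tau": joint torques, N m; "eef_pos": TCP position; "tool_rot": TCP orientation; "contact_force": force on the tool from outside, world axes, zero at the start; "ft_torque": the same for the moment, N m; "opening": finger opening in m; "grasp_force": force on a finger pad.
Only numpy, scipy, OpenCV 4.12 (cv2) and the standard library are available. Lean on these libraries where they do the work, as an engineer would, in place of code of your own. Each camera call takes 0.05 s, during which the arm holds its last target. There are 200 camera calls.

## Working session

There is one attempt and no reset: what is moved stays moved. The work goes in short steps, Python scripts to look and compute and a tool call to move; the robot and the scene stay as the last step left them, time stands still between calls to the robot, and variables do not carry over. Pictures are saved under pics/ and viewed, at most 16 in all, crops included, and the job is handed in when it is done.

Besides the shell and the picture viewer there is one more tool, called after ">>>" by a JSON object that holds its "name" and its "arguments", one argument or row to a line. servo_tool: Moves the arm, as the interface text tells. Its arguments: {"type":"object","properties":{"targets":{"type":"string"},"squeeze":{"type":"number"}},"required":["targets"]}

```bash
mkdir -p pics
cat > h.py <<'E'
import numpy as np, cv2
from scipy.spatial.transform import Rotation as R
from bench import ctrl
def grab(n):
    s=ctrl.observe(); f=ctrl.grab_frame(n)
    fl=240/np.tan(np.radians(f['fovy'])/2); f['f']=fl
    if n=='wrist':
        T=np.eye(4);T[:3,:3]=R.from_rotvec(s['tool_rot']).as_matrix();T[:3,3]=s['eef_pos']
        f['T']=T@np.array(f['T_tool_cam'])
    else:
        T=np.eye(4);T[:3,:3]=R.from_rotvec(np.ravel(f['rvec'])).as_matrix();T[:3,3]=np.ravel(f['tvec'])
        f['T']=np.linalg.inv(T)
    return f
def cloud(f):
    v,u=np.mgrid[:480,:640]; z=f['range_z']
    P=np.stack([(u-f['cx'])/f['f']*z,(v-f['cy'])/f['f']*z,z],-1)
    return P@f['T'][:3,:3].T+f['T'][:3,3]
def onplane(f,u,v,z):
    d=f['T'][:3,:3]@np.array([(u-f['cx'])/f['f'],(v-f['cy'])/f['f'],1]);o=f['T'][:3,3]
    return o+d*(z-o[2])/d[2]
def save(f,n): cv2.imwrite('pics/'+n,f['image'][:,:,::-1])
E
python3 - <<'E'
from h import *
s=ctrl.observe();print({k:np.round(v,3) for k,v in s.items()})
for n in('top','side','wrist'):
    f=grab(n);save(f,n+'0.png');np.save(n+'0.npy',f,allow_pickle=True);print(n,f['fovy'],f['T'].round(3).tolist(),(f['range_z']>0).mean())
E
```

```text
{'time': np.float64(0.0), 'joint_pos': array([ 1.278,  0.522, -0.036,  1.6  ,  0.021,  1.021, -0.113]), 'joint_velocities': array([-0.   ,  0.001, -0.001, -0.001,  0.001,  0.   ,  0.   ]), 'tau': array([ 0.0000e+00, -9.2711e+01,  1.9800e+00, -3.6994e+01,  1.8000e-02,
        8.0000e-03, -0.0000e+00]), 'eef_pos': array([ 0.138, -0.609,  0.303]), 'tool_rot': array([-3.121, -0.349,  0.   ]), 'contact_force': array([ 0.368,  0.953, -0.803]), 'ft_torque': array([ 0.006, -0.045,  0.088]), 'grasp_force': np.float64(0.0), 'opening': np.float64(0.085)}
top 53.248890818306904 [[-0.004, -0.992, 0.124, 0.489], [-1.0, 0.004, 0.003, 0.198], [-0.004, -0.124, -0.992, 0.919], [0.0, 0.0, 0.0, 1.0]] 0.995927734375
side 43.41689052272899 [[0.768, -0.471, 0.435, -0.211], [-0.641, -0.564, 0.52, -0.805], [0.001, -0.678, -0.735, 1.085], [0.0, 0.0, 0.0, 1.0]] 0.99599609375
wrist 60.16488347538834 [[0.221, -0.935, -0.278, 0.209], [-0.975, -0.212, -0.062, -0.594], [-0.001, 0.285, -0.959, 0.374], [0.0, 0.0, 0.0, 1.0]] 0.996064453125
```

View pics/top0.png

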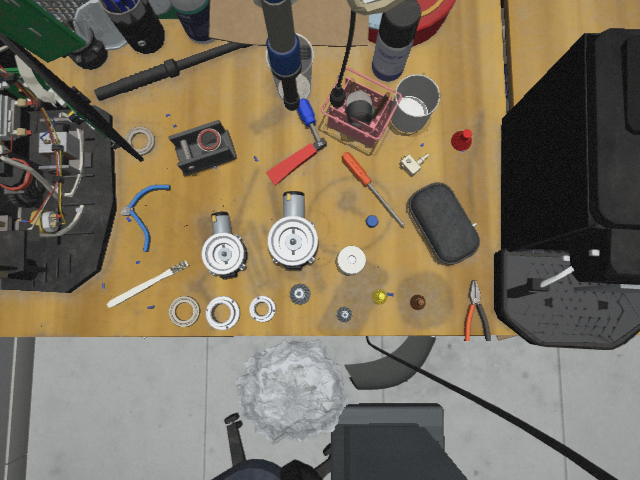

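View pics/side0.png

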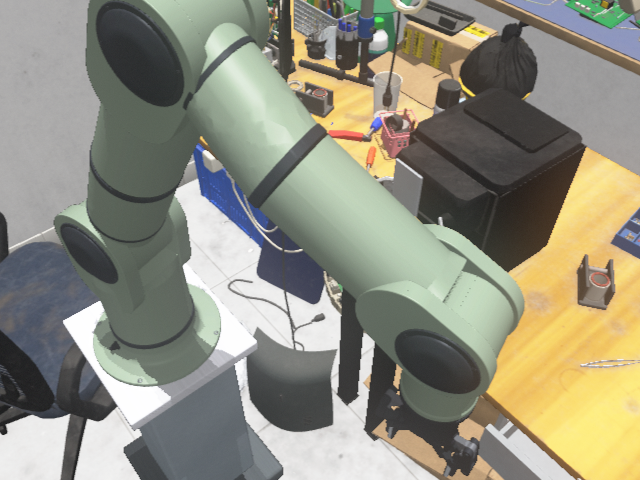

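The top view shows:
- **Grinders:** large at (293,241), small at (223,254).
- **Rings:** large at (222,313), small at (263,309).
- **Not part of the job:** beige/grey flat ring (184,311), the gasket; white reel (350,260).
- **Cones:** grey ones at (300,294) and (344,314). Look-alikes are yellow (380,297), brown (418,302) and red (461,140).

The side view is mostly blocked by the arm. Next I'll measure from the top view and confirm the candidates in one enlarged crop.

Run:
```python
from h import *
f=np.load('top0.npy',allow_pickle=True).item()
P=cloud(f);im=f['image']
bp=P[(P[...,2]<.01)&(P[...,2]>-.01)];print('bench z',np.median(bp[:,2]))
for n,(u,v),r in [('LG',(293,241),32),('SG',(223,254),28),('LR',(222,313),21),('SR',(263,309),17),('gask',(184,311),18),('LC',(300,294),13),('SC',(344,314),11),('reel',(350,260),18),('yel',(380,297),10),('brn',(418,302),10)]:
    vv,uu=np.mgrid[:480,:640];m=(np.hypot(uu-u,vv-v)<r)
    z=P[...,2]; zt=np.percentile(z[m],97)
    k=(m&(z>.5*zt)&(z<.2)).astype(np.uint8)
    (c,rr)=cv2.minEnclosingCircle(np.argwhere(k)[:,::-1].astype(np.float32))
    mean=P[k>0].mean(0)
    print(n,'z97',zt.round(4),'mean',mean.round(4),'circ px',np.round(c,1),round(rr,1),'at top',onplane(f,*c,zt)[:2].round(4),'dia mm',round(2000*rr*(P[v,u,2]*0+.919-zt)/f['f'],1), im[v-3:v+4,u-3:u+4].mean((0,1)).round())
c=cv2.resize(im[220:340,160:440],None,fx=2.85,fy=2.85,interpolation=cv2.INTER_CUBIC)
cv2.imwrite('pics/crop.png',c[:,:,::-1])
```

```text
bench z 0.0007021944258892576
LG z97 0.0599 mean [0.6091 0.2554 0.0477] circ px [293.5 239. ] 30.0 at top [0.6085 0.253 ] dia mm 107.5 [134. 140. 143.]
SG z97 0.0491 mean [0.5865 0.3844 0.0391] circ px [224.  251.5] 25.9 at top [0.5875 0.3808] dia mm 94.3 [149. 155. 159.]
LR z97 0.0281 mean [0.4763 0.3899 0.0249] circ px [221. 313.] 14.1 at top [0.4758 0.3883] dia mm 52.6 [178. 147.  90.]
SR z97 0.0248 mean [0.4835 0.3151 0.0222] circ px [261.2 308.5] 10.4 at top [0.4837 0.3146] dia mm 38.7 [184. 153.  93.]
gask z97 0.0114 mean [0.4795 0.4627 0.0089] circ px [183.9 311.1] 15.7 at top [0.4794 0.4617] dia mm 59.6 [175. 139.  73.]
LC z97 0.0462 mean [0.5111 0.2438 0.0368] circ px [299. 293.] 7.3 at top [0.5115 0.2436] dia mm 26.5 [166. 174. 177.]
SC z97 0.038 mean [0.4723 0.161  0.0287] circ px [344.5 314.1] 5.1 at top [0.4731 0.161 ] dia mm 18.9 [154. 161. 165.]
reel z97 0.0383 mean [0.5734 0.1472 0.0351] circ px [351.3 259.3] 13.9 at top [0.5731 0.1474] dia mm 51.3 [223. 226. 223.]
yel z97 0.0377 mean [0.5053 0.095  0.0291] circ px [380. 296.] 5.1 at top [0.5056 0.0957] dia mm 18.8 [189. 180.  66.]
brn z97 0.0377 mean [0.4951 0.0231 0.0291] circ px [418.8 301.6] 5.2 at top [0.4952 0.0251] dia mm 19.3 [94. 66. 46.]
```

View pics/crop.png

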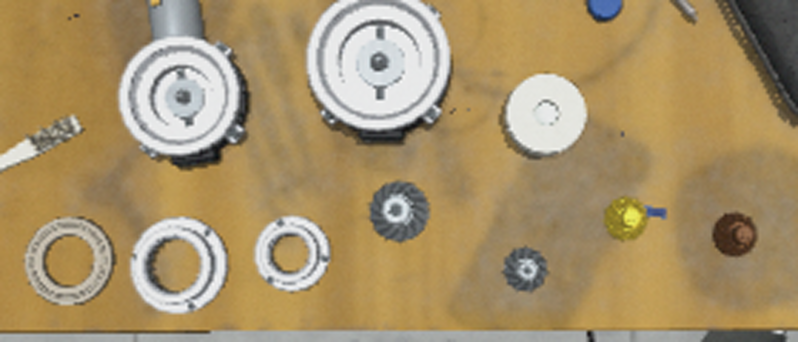

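>>> {"name": "servo_tool", "arguments": {
  "targets": "0 0 -3 0 0 0 100;0 0 -3 0 0 0 100;0 0 -3 0 0 0 100;0 0 -3 0 0 0 100;0 0 -3 0 0 0 100;0 0 -3 0 0 0 100;0 0 -3 0 0 0 100;0 0 -3 0 0 0 100"
}}

```text
time: 0.82
eef_pos: [0.1379, -0.6092, 0.5453]
tool_rot: [-3.122, -0.349, 0.0]
contact_force: [0.6, -0.3, -1.1]
opening: 0.0855
grasp_force: 0.0
```

```bash
python3 -c "
from h import *
s=ctrl.observe()
for k in ('time','joint_pos','eef_pos','tool_rot','contact_force'):print(k,np.round(s[k],3))
print(R.from_rotvec(s['tool_rot']).as_matrix().round(2))"
```

```text
time 0.817
joint_pos [ 1.265  0.39  -0.018  1.203  0.007  1.549 -0.1  ]
eef_pos [ 0.138 -0.609  0.545]
tool_rot [-3.122 -0.349  0.   ]
contact_force [ 0.603 -0.277 -1.064]
[[ 0.98  0.22 -0.  ]
 [ 0.22 -0.98  0.  ]
 [-0.   -0.   -1.  ]]
```

The crop confirms it. The plain grey cones at crop (399,211) and (525,268) are the large and small cone; the yellow (625,217) and brown (735,233) ones are the look-alikes to leave. Now I'll pull the tool in towards the base so the arm can pass inside the lead.

>>> {"name": "servo_tool", "arguments": {
  "targets": "0 -3.2 0.8 0 0 0 100;0 -3.2 0.8 0 0 0 100;0 -3.2 0.8 0 0 0 100;0 -3.2 0.8 0 0 0 100;0 -3.2 0.8 0 0 0 100;0 -3.2 0.8 0 0 0 100;0 -3.2 0.8 0 0 0 100;0 -3.2 0.8 0 0 0 100"
}}

```text
time: 1.48
eef_pos: [0.0811, -0.3582, 0.4793]
tool_rot: [-3.122, -0.349, 0.0]
contact_force: [0.1, -0.1, 1.2]
opening: 0.0858
grasp_force: 0.0
```

>>> {"name": "servo_tool", "arguments": {
  "targets": "0 -2.2 0.7 0 0 0 50;0 -2.2 0.7 0 0 0 50;0 -2.2 0.7 0 0 0 50;0 -2.2 0.7 0 0 0 50;0 -2.2 0.7 0 0 0 50;0 0 0 0 0 0 50;0 0 0 0 0 0 50;0 0 0 0 0 0 50"
}}

```text
time: 2.15
eef_pos: [0.0573, -0.253, 0.4452]
tool_rot: [3.121, 0.349, 0.0]
contact_force: [-0.1, 0.8, 0.1]
opening: 0.0427
grasp_force: 0.0
```

```bash
cat > st.py <<'E'
from h import *
s=ctrl.observe()
for k in ('time','joint_pos','eef_pos','tool_rot','contact_force'):print(k,np.round(s[k],3))
print(R.from_rotvec(s['tool_rot']).as_matrix().round(3).tolist(), 'r',np.hypot(*s['eef_pos'][:2]),'az',np.degrees(np.arctan2(s['eef_pos'][1],s['eef_pos'][0])))
E
python3 st.py
```

```text
time 2.15
joint_pos [ 1.254 -0.275 -0.099  2.161 -0.028  1.254 -0.181]
eef_pos [ 0.057 -0.253  0.445]
tool_rot [3.121 0.349 0.   ]
contact_force [-0.084  0.831  0.142]
[[0.975, 0.221, 0.0], [0.221, -0.975, -0.001], [0.0, 0.001, -1.0]] r 0.2594122424793534 az -77.23183253738185
```

>>> {"name": "servo_tool", "arguments": {
  "targets": "2.7 -0.14 0 0 0 -6 50;2.7 -0.14 0 0 0 -6 50;2.7 -0.14 0 0 0 -6 50;2.7 -0.14 0 0 0 -6 50;2.7 -0.14 0 0 0 -6 50;2.7 -0.14 0 0 0 -6 50;2.7 -0.14 0 0 0 -6 50;2.7 -0.14 0 0 0 -6 50"
}}

```text
time: 2.82
eef_pos: [0.2271, -0.1263, 0.445]
tool_rot: [-2.705, -1.596, -0.001]
contact_force: [1.2, -0.5, 0.4]
opening: 0.0426
grasp_force: 0.0
```

```bash
python3 st.py; python3 -c "
from h import *
save(grab('side'),'side1.png')"
```

```text
time 2.817
joint_pos [ 9.040e-01 -2.740e-01 -4.560e-01  2.146e+00 -1.270e-01  1.246e+00
 -1.000e-03]
eef_pos [ 0.227 -0.126  0.445]
tool_rot [-2.705e+00 -1.596e+00 -1.000e-03]
contact_force [ 1.162 -0.511  0.389]
[[0.484, 0.875, 0.0], [0.875, -0.484, 0.001], [0.001, -0.0, -1.0]] r 0.2598159290867152 az -29.076807367703125
```

View pics/side1.png

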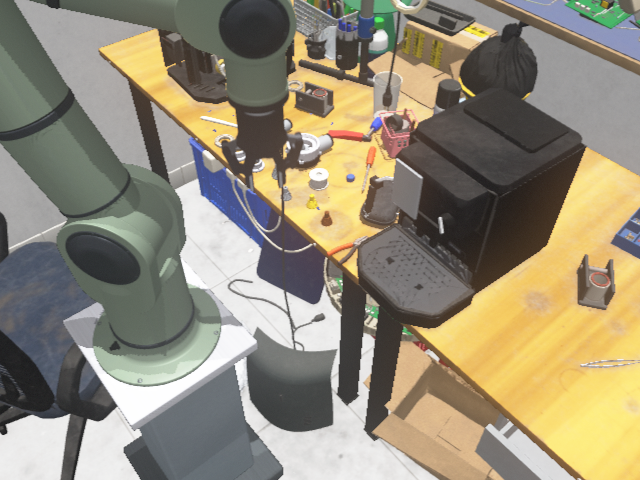

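The side view shows the arm folded in, clear of the lead, with the gripper near (262,130). Joint 3 is sharing the sweep, which swings the elbow out sideways. I'll fit a quick kinematic model to predict where the elbow ends up.

```bash
cat > kin.py <<'E'
import numpy as np
from scipy.spatial.transform import Rotation as R
from scipy.optimize import least_squares
D=[([1.278,.5215,-.036,1.5995,.021,1.021,-.113],[.138,-.609,.303]),([1.265,.39,-.018,1.203,.007,1.549,-.1],[.138,-.609,.545]),([1.254,-.275,-.099,2.161,-.028,1.254,-.181],[.0573,-.253,.4452]),([.904,-.274,-.456,2.146,-.127,1.246,-.001],[.2271,-.1263,.445])]
def chain(q,p):
    h,L1,L2,L3,b,a0=p; out=[]
    M=R.from_euler('z',-q[0]+a0); x=np.array([0,0,h])+M.apply([0,b,0]);out.append(x)
    M=M*R.from_euler('y',q[1])*R.from_euler('z',-q[2]); x=x+M.apply([0,0,L1]);out.append(x)
    M=M*R.from_euler('y',q[3])*R.from_euler('z',-q[4]); x=x+M.apply([0,0,L2]);out.append(x)
    M=M*R.from_euler('y',q[5])*R.from_euler('z',-q[6]); x=x+M.apply([0,0,L3]);out.append(x)
    return out,M
p=least_squares(lambda p:np.concatenate([chain(q,p)[0][3]-x for q,x in D]+[[.05*(p[0]-.33)]]),[.33,.53,.42,.27,-.06,0]).x
def J(q):
    o,M=chain(q,p);j=np.zeros((6,7))
    for i in range(7):
        e=np.array(q,float);e[i]+=1e-5;o2,M2=chain(e,p)
        j[:3,i]=(o2[3]-o[3])/1e-5;j[3:,i]=(M2*M.inv()).as_rotvec()/1e-5
    return j
def step(q,dx,dw): return q+np.linalg.pinv(J(q))@np.r_[dx,dw]
if __name__=='__main__':
    print(p.round(4),[np.round(chain(q,p)[0][3]-x,4).tolist() for q,x in D])
    q=np.array(D[2][0])
    def sweep(q,deg,n=40):
        for _ in range(n):
            t=np.radians(deg)/n; x=chain(q,p)[0][3]; q=step(q,np.cross([0,0,t],x),[0,0,t])
        return q
    def radial(q,dr,dz,n=40):
        for _ in range(n):
            x=chain(q,p)[0][3].copy();x[2]=0;x/=np.linalg.norm(x); q=step(q,(dr*x+[0,0,dz])/n,[0,0,0])
        return q
    print('sim',sweep(q,48.15).round(3),'rec',D[3][0])
    q=sweep(np.array(D[3][0]),70);print('az41',q.round(3))
    q=radial(q,.25,-.15);print('ext',q.round(3),[x.round(3).tolist() for x in chain(q,p)[0]])
E
python3 kin.py
```

```text
[ 0.3263  0.5183  0.4271  0.2479 -0.0555 -0.0073] [[-0.0014, 0.0009, 0.0017], [-0.0008, -0.0015, 0.0034], [0.0035, -0.0044, -0.0008], [-0.004, 0.0056, -0.0042]]
sim [ 0.907 -0.251 -0.463  2.123 -0.117  1.246 -0.014] rec [0.904, -0.274, -0.456, 2.146, -0.127, 1.246, -0.001]
az41 [ 0.401 -0.364 -0.895  2.108 -0.294  1.282  0.343]
ext [-0.157  0.577 -0.959  1.843  0.555  1.003 -0.626] [[0.008, -0.055, 0.326], [0.288, -0.013, 0.761], [0.372, 0.34, 0.535], [0.373, 0.343, 0.288]]
```

```bash
cat > kin2.py <<'E'
from kin import *
lo=np.array([-2.91,-.3,-1.5,.17,-1.26,.16,-2.52]);hi=np.array([2.91,2.13,1.42,2.43,4.41,1.93,2.52])
def sweep(q,deg,k=1,n=40):
    for _ in range(n):
        t=np.radians(deg)/n; x=chain(q,p)[0][3]; q=step(q,np.cross([0,0,t],x),[0,0,k*t])
    return q
def radial(q,r,z,n=40):
    x=chain(q,p)[0][3]; a=np.arctan2(x[1],x[0]); d=(np.array([r*np.cos(a),r*np.sin(a),z])-x)/n
    for _ in range(n): q=step(q,d,[0,0,0])
    return q
def rep(n,q): print(n,q.round(2),'VIOL' if ((q<lo-.02)|(q>hi+.02)).any() else '',[x.round(2).tolist() for x in chain(q,p)[0][1:]])
E
python3 - <<'E'
from kin2 import *
q0=np.array(D[3][0])
for zr in (.40,.445):
  q=radial(q0,.27,zr);rep('re',q);q=sweep(q,90);rep('az60 z%.2f'%zr,q)
  qa=q
for re,ze,k in((.65,.4,1),(.65,.4,0),(.65,.6,1),(.75,.4,1),(.75,.5,0)):
  q=radial(qa,re,ze);q=sweep(q,50,k);rep('ext %s'%((re,ze,k),),q);q=radial(q,.27,.4);q=sweep(q,-60,k);rep('   back',q)
E
```

```text
re [ 0.9  -0.19 -0.49  2.2  -0.1   1.12 -0.04]  [[-0.11, 0.04, 0.83], [0.24, -0.13, 0.65], [0.24, -0.13, 0.4]]
az60 z0.40 [ 0.22 -0.31 -1.09  2.15 -0.3   1.16  0.34]  [[-0.16, -0.02, 0.82], [0.13, 0.24, 0.65], [0.13, 0.24, 0.4]]
re [ 0.9  -0.24 -0.47  2.11 -0.11  1.24 -0.02]  [[-0.12, 0.06, 0.83], [0.24, -0.13, 0.69], [0.24, -0.13, 0.44]]
az60 z0.45 [ 0.23 -0.38 -1.01  2.07 -0.33  1.3   0.41] VIOL [[-0.2, -0.01, 0.81], [0.13, 0.24, 0.69], [0.13, 0.24, 0.44]]
ext (0.65, 0.4, 1) [ 0.81 -0.65 -2.33  1.33 -0.49  1.35  0.43] VIOL [[-0.26, 0.19, 0.74], [-0.23, 0.61, 0.64], [-0.24, 0.61, 0.4]]
   back [ 0.78  0.4  -1.99  2.16  0.38  1.17 -0.49] VIOL [[0.1, -0.18, 0.8], [0.17, 0.21, 0.64], [0.17, 0.21, 0.39]]
ext (0.65, 0.4, 0) [ 0.71 -0.73 -2.11  1.33 -0.63  1.4  -0.36] VIOL [[-0.3, 0.19, 0.71], [-0.23, 0.6, 0.64], [-0.24, 0.61, 0.4]]
   back [-0.38 -0.17 -0.56  2.19 -0.13  1.11  0.19]  [[-0.06, -0.08, 0.84], [0.18, 0.21, 0.64], [0.17, 0.21, 0.39]]
ext (0.65, 0.6, 1) [ 0.86 -0.61 -2.23  0.92 -0.49  1.79  0.36] VIOL [[-0.23, 0.19, 0.75], [-0.23, 0.61, 0.84], [-0.24, 0.61, 0.6]]
   back [ 0.73  0.43 -1.99  2.16  0.41  1.19 -0.54] VIOL [[0.12, -0.19, 0.8], [0.17, 0.21, 0.64], [0.17, 0.21, 0.39]]
ext (0.75, 0.4, 1) [ 0.93 -0.83 -2.37  1.01 -0.57  1.49  0.37] VIOL [[-0.27, 0.28, 0.68], [-0.27, 0.7, 0.64], [-0.27, 0.7, 0.39]]
   back [ 0.77  0.42 -1.99  2.16  0.39  1.16 -0.5 ] VIOL [[0.11, -0.19, 0.8], [0.18, 0.2, 0.64], [0.17, 0.21, 0.39]]
ext (0.75, 0.5, 0) [ 0.92 -0.83 -2.18  0.81 -0.68  1.71 -0.5 ] VIOL [[-0.27, 0.27, 0.68], [-0.27, 0.7, 0.74], [-0.27, 0.7, 0.49]]
   back [-0.4  -0.17 -0.55  2.2  -0.13  1.11  0.2 ]  [[-0.06, -0.09, 0.84], [0.18, 0.21, 0.64], [0.17, 0.21, 0.39]]
```

Run:
```python
from kin2 import *
q0=np.array(D[3][0]); q0=radial(q0,.26,.42)
for k in(-1,0,.5,1): rep('cross k%s'%k,sweep(q0,75,k))
res=[]
for a in(-50,-80):
 for k1 in(-1,0,1):
  for r in(.45,.6,.75):
   for k2 in(-1,0,1):
    q=sweep(q0,a,k1);q1=q;q=radial(q,r,.42);q=sweep(q,-a,k2);q2=q;q=radial(q,.26,.42)
    v=any(((x<lo-.02)|(x>hi+.02)).any() for x in(q1,q2,q))
    res.append((q[2],a,k1,r,k2,v,q.round(2).tolist()))
for x in sorted(res,key=lambda x:x[0])[::-1][:9]:print(x)
```

```text
cross k-1 [ 0.97 -0.73 -1.04  2.13 -0.62  1.46 -1.67] VIOL [[-0.24, 0.25, 0.71], [0.18, 0.19, 0.66], [0.18, 0.19, 0.42]]
cross k0 [ 0.67 -0.48 -1.06  2.13 -0.44  1.29 -0.71] VIOL [[-0.22, 0.11, 0.79], [0.18, 0.19, 0.67], [0.18, 0.19, 0.42]]
cross k0.5 [ 0.51 -0.39 -1.03  2.13 -0.35  1.24 -0.21] VIOL [[-0.2, 0.05, 0.81], [0.18, 0.19, 0.67], [0.18, 0.19, 0.42]]
cross k1 [ 0.36 -0.33 -0.96  2.14 -0.29  1.22  0.33] VIOL [[-0.18, 0.01, 0.82], [0.18, 0.19, 0.67], [0.18, 0.19, 0.42]]
(np.float64(2.458822112490462), -80, -1, 0.75, -1, True, [-1.27, 0.66, 2.46, 2.31, -0.41, 1.42, 0.89])
(np.float64(2.4564076509779347), -80, -1, 0.6, -1, True, [-1.24, 0.68, 2.46, 2.3, -0.42, 1.44, 0.9])
(np.float64(0.5673814407124147), -80, -1, 0.75, 0, True, [-0.56, -0.49, 0.57, 2.3, 0.28, 1.28, 0.78])
(np.float64(0.5530810379792946), -80, 0, 0.75, -1, True, [-0.53, -0.49, 0.55, 2.3, 0.27, 1.26, -1.99])
(np.float64(0.5254269089302014), -80, -1, 0.6, 0, True, [-0.49, -0.46, 0.53, 2.28, 0.25, 1.28, 0.81])
(np.float64(0.420412291479764), -80, 0, 0.6, -1, True, [-0.31, -0.4, 0.42, 2.27, 0.17, 1.24, -1.87])
(np.float64(0.3365666637221823), -80, 1, 0.75, -1, True, [-0.18, -0.37, 0.34, 2.28, 0.13, 1.21, -3.2])
(np.float64(0.3145811881862361), -80, -1, 0.75, 1, True, [-0.16, -0.36, 0.31, 2.28, 0.13, 1.21, 2.39])
(np.float64(0.3136440464584686), -80, 0, 0.75, 0, True, [-0.15, -0.35, 0.31, 2.27, 0.12, 1.21, -0.39])
```

```bash
cat >> kin2.py <<'E'
def step(q,dx,dw):
    act=np.ones(7,bool)
    for _ in range(4):
        j=J(q)[:,act]; d=np.zeros(7); d[act]=j.T@np.linalg.solve(j@j.T+1e-6*np.eye(6),np.r_[dx,dw])
        bad=act&((q+d<lo+.005)|(q+d>hi-.005))
        if not bad.any(): break
        act&=~bad
    return q+d
def lead(q):
    o=chain(q,p)[0]; best=9
    for a,b in zip(o[:-1],o[1:]):
        for t in np.linspace(0,1,11): best=min(best,np.hypot(*((a+(b-a)*t)[:2]-[.395,.055])))
    return best
def az(q): x=chain(q,p)[0][3]; return np.degrees(np.arctan2(x[1],x[0]))
def goto(q,x,n=40):
    d=(np.array(x)-chain(q,p)[0][3])/n
    for _ in range(n): q=step(q,d,[0,0,0])
    return q
E
python3 - <<'E'
from kin2 import *
import itertools
q0=np.array(D[3][0]); res=[]
for pre,k1,kc,post,k2,azc in itertools.product((0,-125),(0,1),(1,1.7),(0,1,2),(0,1),(25,50)):
    if pre==0 and k1: continue
    q=radial(q0,.27,.41); 
    if pre: q=sweep(q,pre-az(q),k1); q=radial(q,.6,.5); q=sweep(q,-62-az(q),k1); q=radial(q,.27,.41)
    q=sweep(q,azc-az(q),kc,60); m=lead(q); c=q
    for i in range(post):
        q=radial(q,.55,.5);m=min(m,lead(q));q=sweep(q,100-az(q),k2);q=radial(q,.27,.41);q=sweep(q,azc-az(q),k2)
    d=q
    q=goto(q,[.473,.161,.25]); e=chain(q,p)[0]
    res.append((lead(q),m,(pre,k1,kc,post,k2,azc),c.round(2).tolist(),q.round(2).tolist(),np.linalg.norm(e[3]-[.473,.161,.25])))
for r in sorted(res,key=lambda r:-r[0])[:10]:print(*[np.round(r[0],3),np.round(r[1],3)],*r[2:])
E
```

```text
0.088 0.067 (-125, 0, 1, 2, 0, 25) [0.18, -0.2, -0.65, 2.17, -0.13, 1.14, 0.61] [-0.78, 0.4, 0.43, 2.02, -0.22, 0.77, 0.79] 0.0033937660259602998
0.087 0.078 (-125, 0, 1.7, 2, 0, 25) [-0.01, -0.2, -0.51, 2.18, -0.1, 1.14, 1.62] [-0.77, 0.4, 0.41, 2.02, -0.21, 0.76, 1.85] 0.0033569864299817574
0.087 0.055 (-125, 1, 1, 2, 0, 25) [0.38, -0.22, -0.8, 2.16, -0.17, 1.14, 0.1] [-0.78, 0.4, 0.43, 2.03, -0.23, 0.76, 0.21] 0.00341421538779397
0.087 0.054 (0, 0, 1.7, 2, 0, 25) [0.39, -0.22, -0.8, 2.15, -0.17, 1.15, 0.75] [-0.78, 0.4, 0.43, 2.03, -0.23, 0.76, 0.86] 0.0034115124194093586
0.086 0.046 (0, 0, 1, 2, 0, 25) [0.52, -0.23, -0.88, 2.14, -0.2, 1.16, 0.16] [-0.78, 0.4, 0.43, 2.03, -0.23, 0.76, 0.2] 0.0034075018963495365
0.086 0.066 (-125, 1, 1.7, 2, 0, 25) [0.19, -0.21, -0.66, 2.17, -0.14, 1.14, 1.1] [-0.76, 0.4, 0.4, 2.02, -0.22, 0.76, 1.26] 0.0033363437165995083
0.078 0.165 (-125, 1, 1.7, 2, 0, 50) [-0.05, -0.22, -0.8, 2.16, -0.17, 1.14, 1.48] [-0.68, 0.39, 0.3, 2.02, -0.16, 0.75, 1.94] 0.004980884006754576
0.078 0.185 (-125, 0, 1.7, 2, 0, 50) [-0.24, -0.21, -0.66, 2.17, -0.13, 1.14, 1.99] [-0.66, 0.39, 0.27, 2.02, -0.14, 0.75, 2.51] 0.005017710230663599
0.078 0.16 (-125, 0, 1, 2, 0, 50) [0.0, -0.22, -0.84, 2.15, -0.17, 1.15, 0.71] [-0.65, 0.39, 0.27, 2.01, -0.14, 0.76, 1.14] 0.004877394262199447
0.074 0.078 (-125, 0, 1.7, 1, 0, 25) [-0.01, -0.2, -0.51, 2.18, -0.1, 1.14, 1.62] [-0.59, 0.39, 0.18, 2.0, -0.09, 0.76, 1.72] 0.002736183112483542
```

```bash
cat > t.py <<'E'
from kin2 import *
q0=np.array(D[3][0])
P=lambda r,a,z:[r*np.cos(np.radians(a)),r*np.sin(np.radians(a)),z]
for kc in (1,1.4):
  c=sweep(radial(q0,.27,.42),55-az(q0),kc,60); rep('cross %s'%kc,c)
  for (ra,rb,a2,ze) in((.28,.55,105,.5),(.28,.65,105,.5),(.28,.65,105,.35),(.28,.62,115,.6)):
    q=c; print(ra,rb,a2,ze)
    for i in range(3):
        m=9
        for t in (P(rb,55,ze),P(rb,a2,ze),P(ra,a2,.42),P(ra,55,.42)):
            q=goto(q,t);m=min(m,lead(q))
        s=goto(goto(q,P(.28,25,.42)),[.473,.161,.25])
        print(' loop',i,round(m,3),q.round(2),'small cone',s.round(2),round(lead(s),3))
E
python3 t.py
```

```text
cross 1 [ 0.2  -0.29 -0.99  2.12 -0.26  1.2   0.28]  [[-0.16, -0.02, 0.82], [0.16, 0.22, 0.67], [0.15, 0.22, 0.42]]
0.28 0.55 105 0.5
 loop 0 0.142 [-0.54 -0.2  -0.49  2.15 -0.11  1.16 -0.04] small cone [-0.39  0.4  -0.07  1.98  0.03  0.76  0.47] 0.057
 loop 1 0.222 [-0.99 -0.23 -0.14  2.19 -0.04  1.17 -0.18] small cone [-0.7   0.39  0.34  2.02 -0.19  0.75  0.68] 0.081
 loop 2 0.259 [-1.36 -0.27  0.15  2.22  0.04  1.18 -0.3 ] small cone [-0.79  0.4   0.45  2.03 -0.25  0.76  0.74] 0.086
0.28 0.65 105 0.5
 loop 0 0.113 [-0.56 -0.2  -0.48  2.15 -0.1   1.16 -0.05] small cone [-0.4   0.4  -0.06  1.98  0.02  0.76  0.47] 0.057
 loop 1 0.199 [-1.09 -0.24 -0.06  2.2  -0.01  1.17 -0.22] small cone [-0.78  0.39  0.44  2.03 -0.25  0.75  0.73] 0.085
 loop 2 0.269 [-1.38 -0.28  0.17  2.22  0.06  1.18 -0.32] small cone [-0.78  0.39  0.43  2.03 -0.24  0.75  0.72] 0.085
0.28 0.65 105 0.35
 loop 0 0.099 [-0.56 -0.21 -0.47  2.16 -0.11  1.15 -0.04] small cone [-0.4   0.4  -0.05  1.98  0.01  0.75  0.5 ] 0.057
 loop 1 0.189 [-1.15 -0.25 -0.01  2.21 -0.    1.16 -0.22] small cone [-0.77  0.39  0.43  2.03 -0
[... 1434 characters left out ...]
5  2.16 -0.1   1.16  0.54] small cone [-0.41  0.4  -0.03  1.98  0.    0.75  1.08] 0.059
 loop 1 0.192 [-1.16 -0.25 -0.    2.21 -0.    1.17  0.36] small cone [-0.78  0.39  0.44  2.03 -0.25  0.75  1.33] 0.084
 loop 2 0.278 [-1.37 -0.28  0.16  2.22  0.05  1.18  0.28] small cone [-0.78  0.39  0.43  2.03 -0.24  0.75  1.32] 0.084
0.28 0.62 115 0.6
 loop 0 0.133 [-0.8  -0.21 -0.29  2.17 -0.06  1.17  0.45] small cone [-0.56  0.39  0.15  2.   -0.08  0.76  1.14] 0.071
 loop 1 0.237 [-1.23 -0.25  0.05  2.21  0.02  1.18  0.31] small cone [-0.8   0.4   0.46  2.03 -0.24  0.76  1.3 ] 0.088
 loop 2 0.284 [-1.25 -0.25  0.06  2.21  0.03  1.18  0.3 ] small cone [-0.8   0.4   0.45  2.03 -0.23  0.75  1.29] 0.089
```

>>> {"name": "servo_tool", "arguments": {
  "targets": "0 0.5 1.2 0 0 0 50;0 0.3 1.2 0 0 0 50;2.82 -0.15 0 0 0 -6 50;2.82 -0.15 0 0 0 -6 50;2.82 -0.15 0 0 0 -6 50;2.82 -0.15 0 0 0 -6 50;2.82 -0.15 0 0 0 -6 50;2.82 -0.15 0 0 0 -6 50"
}}

```text
time: 3.53
eef_pos: [0.2657, 0.0341, 0.4211]
tool_rot: [-2.08, -2.354, -0.002]
contact_force: [1.2, -0.1, -0.3]
opening: 0.0427
grasp_force: 0.0
```

>>> {"name": "servo_tool", "arguments": {
  "targets": "2.82 -0.15 0 0 0 -6 50;2.82 -0.15 0 0 0 -6 50;2.82 -0.15 0 0 0 -6 50;2.82 -0.15 0 0 0 -6 50;2.82 -0.15 0 0 0 -6 50;2.82 -0.15 0 0 0 -6 50;2.82 -0.15 0 0 0 -6 50;2.82 -0.15 0 0 0 -6 50"
}}

```text
time: 4.2
eef_pos: [0.152, 0.2226, 0.4213]
tool_rot: [-0.943, -2.996, -0.002]
contact_force: [1.4, 0.9, 0.5]
opening: 0.0423
grasp_force: 0.0
```

```bash
python3 st.py
```

```text
time 4.2
joint_pos [-0.065 -0.291 -0.837  2.166 -0.233  1.182  0.17 ]
eef_pos [0.152 0.223 0.421]
tool_rot [-9.430e-01 -2.996e+00 -2.000e-03]
contact_force [1.399 0.891 0.534]
[[-0.82, 0.573, -0.0], [0.573, 0.82, 0.001], [0.001, 0.001, -1.0]] r 0.26960973129101606 az 55.671014482125884
```

>>> {"name": "servo_tool", "arguments": {
  "targets": "0 2.9 -1.5 0 0 0 50;0 2.9 -1.5 0 0 0 50;0 2.9 -1.5 0 0 0 50;0 2.9 -1.5 0 0 0 50;0 2.9 -1.5 0 0 0 50;0 2.9 -1.5 0 0 0 50;0 2.9 -1.5 0 0 0 50;0 2.9 -1.5 0 0 0 50"
}}

```text
time: 4.87
eef_pos: [0.2886, 0.4121, 0.5409]
tool_rot: [-0.954, -2.991, 0.0]
contact_force: [0.2, -0.8, 1.0]
opening: 0.0425
grasp_force: 0.0
```

>>> {"name": "servo_tool", "arguments": {
  "targets": "0 2.9 -1.5 0 0 0 50;0 2.9 -1.5 0 0 0 50;0 2.9 -1.5 0 0 0 50;0 2.9 -1.5 0 0 0 50;3.3 -1.9 0 0 0 0 50;3.3 -1.9 0 0 0 0 50;3.3 -1.9 0 0 0 0 50;3.3 -1.9 0 0 0 0 50"
}}

```text
time: 5.53
eef_pos: [0.2008, 0.5202, 0.6001]
tool_rot: [-0.952, -2.992, 0.001]
contact_force: [-0.5, 1.4, -0.1]
opening: 0.0425
grasp_force: 0.0
```

>>> {"name": "servo_tool", "arguments": {
  "targets": "3.3 -1.9 0 0 0 0 50;3.3 -1.9 0 0 0 0 50;3.3 -1.9 0 0 0 0 50;3.3 -1.9 0 0 0 0 50;3.3 -1.9 0 0 0 0 50;3.3 -1.9 0 0 0 0 50;3.3 -1.9 0 0 0 0 50;3.3 -1.9 0 0 0 0 50"
}}

```text
time: 6.2
eef_pos: [-0.1029, 0.5485, 0.6005]
tool_rot: [-0.953, -2.993, 0.001]
contact_force: [0.8, 0.6, 1.4]
opening: 0.043
grasp_force: 0.0
```

```bash
python3 st.py
```

```text
time 6.2
joint_pos [-1.161  0.404 -1.095  1.221  0.36   1.717 -1.212]
eef_pos [-0.103  0.548  0.601]
tool_rot [-9.530e-01 -2.993e+00  1.000e-03]
contact_force [0.827 0.588 1.405]
[[-0.816, 0.578, -0.001], [0.578, 0.816, -0.001], [0.001, -0.001, -1.0]] r 0.5580554245447921 az 100.6222066914133
```

>>> {"name": "servo_tool", "arguments": {
  "targets": "3.3 -1.9 0 0 0 0 50;3.3 -1.9 0 0 0 0 50;3.3 -1.9 0 0 0 0 50;3.3 -1.9 0 0 0 0 50;-2.4 -1.4 1.5 0 0 0 50;-2.4 -1.4 1.5 0 0 0 50;-2.4 -1.4 1.5 0 0 0 50;-2.4 -1.4 1.5 0 0 0 50"
}}

```text
time: 6.87
eef_pos: [-0.2073, 0.4603, 0.5392]
tool_rot: [-0.95, -2.994, 0.004]
contact_force: [0.3, 0.1, 1.2]
opening: 0.0423
grasp_force: 0.0
```

>>> {"name": "servo_tool", "arguments": {
  "targets": "-2.4 -1.4 1.5 0 0 0 50;-2.4 -1.4 1.5 0 0 0 50;-2.4 -1.4 1.5 0 0 0 50;-2.4 -1.4 1.5 0 0 0 50;-2.4 -1.4 1.5 0 0 0 50;-2.4 -1.4 1.5 0 0 0 50;-2.4 -1.4 1.5 0 0 0 50;-2.4 -1.4 1.5 0 0 0 50"
}}

```text
time: 7.53
eef_pos: [-0.1142, 0.2579, 0.4208]
tool_rot: [-0.954, -2.992, -0.003]
contact_force: [-0.5, 0.0, -0.9]
opening: 0.0428
grasp_force: 0.0
```

>>> {"name": "servo_tool", "arguments": {
  "targets": "-3 1.65 0 0 0 0 50;-3 1.65 0 0 0 0 50;-3 1.65 0 0 0 0 50;-3 1.65 0 0 0 0 50;-3 1.65 0 0 0 0 50;-3 1.65 0 0 0 0 50;-3 1.65 0 0 0 0 50;-3 1.65 0 0 0 0 50"
}}

```text
time: 8.2
eef_pos: [0.159, 0.2277, 0.421]
tool_rot: [0.951, 2.994, 0.0]
contact_force: [-0.5, 2.0, 0.8]
opening: 0.0427
grasp_force: 0.0
```

```bash
python3 st.py
python3 - <<'E'
from kin2 import *
from bench import ctrl
q=np.array(ctrl.observe()['joint_pos'])
for t in ([.30,.3,.4],[.5115,.2436,.25],[.61,.254,.25],[.476,.389,.25],[.61,.254,.25],[.473,.161,.25],[.586,.382,.25],[.484,.3146,.25],[.586,.382,.25]):
    q=goto(q,t);rep(round(lead(q),3),q)
E
```

```text
time 8.2
joint_pos [-0.951 -0.213 -0.178  2.179 -0.041  1.172 -0.154]
eef_pos [0.159 0.228 0.421]
tool_rot [0.951 2.994 0.   ]
contact_force [-0.498  1.956  0.758]
[[-0.817, 0.577, 0.0], [0.577, 0.817, 0.0], [-0.0, 0.0, -1.0]] r 0.2777541474212053 az 55.074896114605025
0.224 [-0.89  0.08 -0.04  1.96  0.    1.09  0.03]  [[0.07, -0.0, 0.84], [0.3, 0.3, 0.65], [0.3, 0.3, 0.4]]
0.109 [-0.61  0.49  0.08  1.82 -0.05  0.83  0.45]  [[0.23, 0.09, 0.78], [0.51, 0.24, 0.5], [0.51, 0.24, 0.25]]
0.093 [-0.55  0.63  0.1   1.56 -0.07  0.96  0.52]  [[0.29, 0.11, 0.74], [0.61, 0.25, 0.5], [0.61, 0.25, 0.25]]
0.195 [-0.84  0.56  0.08  1.69 -0.05  0.89  0.21]  [[0.23, 0.17, 0.77], [0.48, 0.39, 0.5], [0.48, 0.39, 0.25]]
0.093 [-0.55  0.63  0.1   1.56 -0.07  0.95  0.52]  [[0.29, 0.11, 0.74], [0.61, 0.25, 0.5], [0.61, 0.25, 0.25]]
0.068 [-0.51  0.39  0.08  1.99 -0.04  0.76  0.55]  [[0.2, 0.05, 0.81], [0.47, 0.16, 0.5], [0.47, 0.16, 0.25]]
0.162 [-0.72  0.7   0.09  1.44 -0.07  1.01  0.34]  [[0.29, 0.18, 0.72], [0.58, 0.38, 0.5], [0.58, 0.38, 0.25]]
0.157 [-0.73  0.51  0.07  1.79 -0.04  0.85  0.31]  [[0.22, 0.13, 0.78], [0.48, 0.31, 0.5], [0.48, 0.31, 0.25]]
0.161 [-0.72  0.7   0.09  1.44 -0.07  1.01  0.34]  [[0.29, 0.18, 0.72], [0.59, 0.38, 0.5], [0.59, 0.38, 0.25]]
```

Large improvement, so one more of the same loop.

>>> {"name": "servo_tool", "arguments": {
  "targets": "0 2.9 -1.5 0 0 0 50;0 2.9 -1.5 0 0 0 50;0 2.9 -1.5 0 0 0 50;0 2.9 -1.5 0 0 0 50;0 2.9 -1.5 0 0 0 50;0 2.9 -1.5 0 0 0 50;0 2.9 -1.5 0 0 0 50;0 2.9 -1.5 0 0 0 50"
}}

```text
time: 8.87
eef_pos: [0.2923, 0.4189, 0.5411]
tool_rot: [-0.952, -2.994, 0.001]
contact_force: [-0.2, -0.1, 0.9]
opening: 0.0428
grasp_force: 0.0
```

>>> {"name": "servo_tool", "arguments": {
  "targets": "0 2.9 -1.5 0 0 0 50;0 2.9 -1.5 0 0 0 50;0 2.9 -1.5 0 0 0 50;0 2.9 -1.5 0 0 0 50;3.3 -1.9 0 0 0 0 50;3.3 -1.9 0 0 0 0 50;3.3 -1.9 0 0 0 0 50;3.3 -1.9 0 0 0 0 50"
}}

```text
time: 9.53
eef_pos: [0.205, 0.527, 0.5999]
tool_rot: [-0.952, -2.994, 0.002]
contact_force: [-0.5, 1.5, 0.9]
opening: 0.0426
grasp_force: 0.0
```

>>> {"name": "servo_tool", "arguments": {
  "targets": "3.3 -1.9 0 0 0 0 50;3.3 -1.9 0 0 0 0 50;3.3 -1.9 0 0 0 0 50;3.3 -1.9 0 0 0 0 50;3.3 -1.9 0 0 0 0 50;3.3 -1.9 0 0 0 0 50;3.3 -1.9 0 0 0 0 50;3.3 -1.9 0 0 0 0 50"
}}

```text
time: 10.2
eef_pos: [-0.0989, 0.555, 0.6005]
tool_rot: [-0.952, -2.994, 0.001]
contact_force: [-0.1, 1.1, -0.2]
opening: 0.0426
grasp_force: 0.0
```

>>> {"name": "servo_tool", "arguments": {
  "targets": "3.3 -1.9 0 0 0 0 50;3.3 -1.9 0 0 0 0 50;3.3 -1.9 0 0 0 0 50;3.3 -1.9 0 0 0 0 50;-2.4 -1.4 1.5 0 0 0 50;-2.4 -1.4 1.5 0 0 0 50;-2.4 -1.4 1.5 0 0 0 50;-2.4 -1.4 1.5 0 0 0 50"
}}

```text
time: 10.87
eef_pos: [-0.2026, 0.4669, 0.5392]
tool_rot: [0.951, 2.994, -0.002]
contact_force: [-1.1, 0.6, -0.6]
opening: 0.0427
grasp_force: 0.0
```

>>> {"name": "servo_tool", "arguments": {
  "targets": "-2.4 -1.4 1.5 0 0 0 50;-2.4 -1.4 1.5 0 0 0 50;-2.4 -1.4 1.5 0 0 0 50;-2.4 -1.4 1.5 0 0 0 50;-2.4 -1.4 1.5 0 0 0 50;-2.4 -1.4 1.5 0 0 0 50;-2.4 -1.4 1.5 0 0 0 50;-2.4 -1.4 1.5 0 0 0 50"
}}

```text
time: 11.53
eef_pos: [-0.1101, 0.2644, 0.4201]
tool_rot: [-0.951, -2.994, 0.001]
contact_force: [-0.9, 0.7, 0.5]
opening: 0.0424
grasp_force: 0.0
```

>>> {"name": "servo_tool", "arguments": {
  "targets": "-3 1.65 0 0 0 0 50;-3 1.65 0 0 0 0 50;-3 1.65 0 0 0 0 50;-3 1.65 0 0 0 0 50;-3 1.65 0 0 0 0 50;-3 1.65 0 0 0 0 50;-3 1.65 0 0 0 0 50;-3 1.65 0 0 0 0 50"
}}

```text
time: 12.2
eef_pos: [0.1636, 0.2342, 0.4211]
tool_rot: [0.951, 2.994, 0.001]
contact_force: [1.0, 1.5, 0.6]
opening: 0.0425
grasp_force: 0.0
```

```bash
python3 st.py
cat > plan.py <<'E'
from kin2 import *
from bench import ctrl
q=np.array(ctrl.observe()['joint_pos'])
for t in ([.5115,.2436,.25],[.61,.254,.25],[.476,.389,.25],[.61,.254,.25],[.473,.161,.25],[.586,.382,.25],[.484,.3146,.25],[.586,.382,.25]):
    q=goto(q,t);rep(round(lead(q),3),q)
E
python3 plan.py
```

```text
time 12.2
joint_pos [-1.438 -0.232  0.213  2.182  0.053  1.186 -0.295]
eef_pos [0.164 0.234 0.421]
tool_rot [9.510e-01 2.994e+00 1.000e-03]
contact_force [1.023 1.459 0.606]
[[-0.817, 0.577, 0.001], [0.577, 0.817, 0.0], [-0.0, 0.0, -1.0]] r 0.2856776315477741 az 55.05790538048563
0.153 [-0.92  0.51  0.53  1.87 -0.33  0.84  0.72]  [[0.2, 0.17, 0.78], [0.51, 0.24, 0.5], [0.51, 0.24, 0.25]]
0.16 [-0.82  0.66  0.52  1.6  -0.37  0.97  0.77]  [[0.26, 0.19, 0.74], [0.61, 0.25, 0.5], [0.61, 0.25, 0.25]]
0.263 [-1.14  0.59  0.52  1.74 -0.35  0.91  0.48]  [[0.17, 0.24, 0.76], [0.47, 0.39, 0.5], [0.48, 0.39, 0.25]]
0.159 [-0.82  0.66  0.52  1.6  -0.37  0.97  0.77]  [[0.26, 0.19, 0.74], [0.61, 0.25, 0.5], [0.61, 0.25, 0.25]]
0.095 [-0.87  0.41  0.54  2.04 -0.29  0.77  0.81]  [[0.18, 0.12, 0.8], [0.47, 0.16, 0.5], [0.47, 0.16, 0.25]]
0.239 [-0.98  0.72  0.51  1.48 -0.38  1.03  0.58]  [[0.24, 0.25, 0.71], [0.58, 0.38, 0.5], [0.58, 0.38, 0.25]]
0.212 [-1.06  0.53  0.52  1.84 -0.33  0.86  0.58]  [[0.18, 0.2, 0.77], [0.48, 0.31, 0.5], [0.48, 0.31, 0.25]]
0.238 [-0.98  0.72  0.51  1.48 -0.39  1.03  0.59]  [[0.24, 0.25, 0.71], [0.58, 0.38, 0.5], [0.59, 0.38, 0.25]]
```

>>> {"name": "servo_tool", "arguments": {
  "targets": "-1.74 1.3 1.07 0 0 0 60;-1.74 1.3 1.07 0 0 0 60;-1.74 1.3 1.07 0 0 0 60;-1.74 1.3 1.07 0 0 0 60;-1.74 1.3 1.07 0 0 0 60;-1.74 1.3 1.07 0 0 0 60;-1.74 1.3 1.07 0 0 0 60;-1.74 1.3 1.07 0 0 0 60"
}}

```text
time: 12.87
eef_pos: [0.3371, 0.2393, 0.3346]
tool_rot: [0.95, 2.993, -0.001]
contact_force: [-0.5, 1.3, 0.5]
opening: 0.0512
grasp_force: 0.0
```

>>> {"name": "servo_tool", "arguments": {
  "targets": "-1.74 1.3 1.07 0 0 0 60;-1.74 1.3 1.07 0 0 0 60;-1.74 1.3 1.07 0 0 0 60;-1.74 1.3 1.07 0 0 0 60;-1.74 1.3 1.07 0 0 0 60;-1.74 1.3 1.07 0 0 0 60;-1.74 1.3 1.07 0 0 0 60;-1.74 1.3 1.07 0 0 0 60"
}}

```text
time: 13.53
eef_pos: [0.5107, 0.2437, 0.2483]
tool_rot: [0.95, 2.994, -0.002]
contact_force: [-1.0, 0.5, -0.2]
opening: 0.0512
grasp_force: 0.0
```

```bash
python3 st.py
python3 - <<'E'
from h import *
f=grab('wrist');save(f,'w1.png');np.save('w1.npy',f,allow_pickle=True)
P=cloud(f);print(P[300:480:30,320].round(3).tolist())
E
```

```text
time 13.533
joint_pos [-0.892  0.544  0.486  1.832 -0.328  0.846  0.71 ]
eef_pos [0.511 0.244 0.248]
tool_rot [ 9.500e-01  2.994e+00 -2.000e-03]
contact_force [-1.007  0.528 -0.185]
[[-0.817, 0.577, -0.0], [0.577, 0.817, -0.001], [-0.0, -0.001, -1.0]] r 0.5658708337171454 az 25.513385702076295
[[0.573, 0.194, -0.001], [0.596, 0.178, -0.0], [0.62, 0.16, -0.0], [0.644, 0.143, 0.001], [0.671, 0.124, 0.0], [0.501, 0.249, 0.255]]
```

View pics/w1.png

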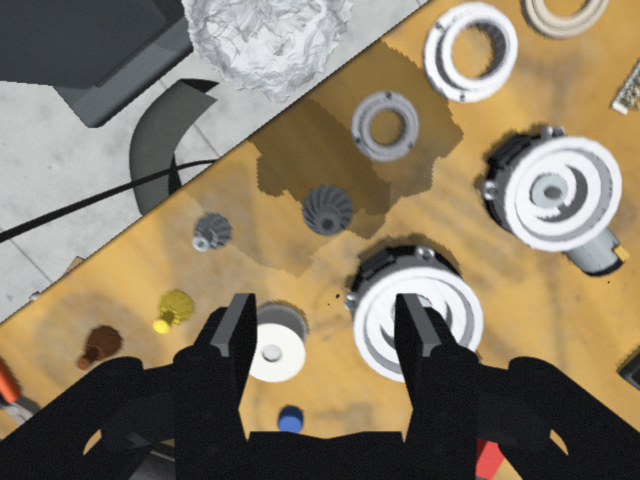

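The wrist view shows the large cone hub at (327,222), small cone (205,243), small ring (385,126), large ring (470,52), large grinder (420,320) and small grinder (553,190). I'll measure them here as the second view.

```bash
cat >> h.py <<'E'
from scipy.optimize import least_squares
def topfit(P,xy,rad,zlo,zhi,out=None):
    d=np.hypot(P[...,0]-xy[0],P[...,1]-xy[1]); m=(d<rad)&(P[...,2]>zlo)&(P[...,2]<zhi)
    z=np.percentile(P[m][:,2],90); k=m&(abs(P[...,2]-z)<.0018); Q=P[k]
    c,r=cv2.minEnclosingCircle((Q[:,:2]*1e4).astype(np.float32))
    # circle fit on convex hull points
    hu=cv2.convexHull((Q[:,:2]*1e4).astype(np.float32))[:,0]/1e4
    s=least_squares(lambda p:np.hypot(hu[:,0]-p[0],hu[:,1]-p[1])-p[2],[*Q[:,:2].mean(0),r/1e4],loss='soft_l1',f_scale=.001).x
    return z,s,Q[:,:2].mean(0),k.sum()
E
python3 - <<'E'
from h import *
for n in('w1','top0'):
    f=np.load(n+'.npy',allow_pickle=True).item();P=cloud(f)
    print(n)
    for o,xy,rad,a,b in[('LC',(.511,.244),.02,.035,.06),('SC',(.473,.161),.016,.03,.06),('LR',(.476,.389),.035,.018,.04),('SR',(.484,.315),.03,.016,.04),('LG',(.61,.254),.05,.05,.07),('SG',(.586,.382),.045,.04,.06),('LGspindle',(.61,.254),.012,.045,.07),('SGspindle',(.586,.382),.011,.035,.06)]:
        z,s,m,k=topfit(P,xy,rad,a,b);print(o,'z%.4f'%z,'circ',s.round(4),'mean',m.round(4),k)
    if n=='w1':
        T=f['T'];k=(P[...,2]<.225)&(P[...,2]>.12);print('finger lowest z',np.percentile(P[k][:,2],[0,1,5,20]),k.sum())
E
```

```text
w1
LC z0.0452 circ [0.5106 0.244  0.0086] mean [0.5106 0.2441] 448
SC z0.0382 circ [0.4717 0.1605 0.0057] mean [0.4718 0.1606] 180
LR z0.0270 circ [0.4758 0.3896 0.0247] mean [0.4755 0.39  ] 1940
SR z0.0240 circ [0.4832 0.3149 0.0187] mean [0.483  0.3152] 1041
LG z0.0588 circ [0.606  0.2548 0.0457] mean [0.5945 0.2579] 2797
SG z0.0479 circ [0.5846 0.3836 0.0388] mean [0.5833 0.3845] 3462Traceback (most recent call last):
  File "<stdin>", line 6, in <module>
  File "h.py", line 25, in topfit
    z=np.percentile(P[m][:,2],90); k=m&(abs(P[...,2]-z)<.0018); Q=P[k]
    return _quantile_unchecked(
        a, q, axis, out, overwrite_input, method, keepdims, weights)
    return _ureduce(a,
                    func=_quantile_ureduce_func,
    ...<5 lines>...
                    overwrite_input=overwrite_input,
                    method=method)
    r = func(a, **kwargs)
    result = _quantile(arr,
                       quantiles=q,
    ...<2 lines>...
                       out=out,
                       weights=wgt)
    slices_having_nans = np.isnan(arr[-1, ...])
                                  ~~~^^^^^^^^^
IndexError: index -1 is out of bounds for axis 0 with size 0
```

>>> {"name": "servo_tool", "arguments": {
  "targets": "0 0 1.8 0 0 0 60;0 0 1.8 0 0 0 60;0 0 1.8 0 0 0 60;0 0 1.8 0 0 0 60;0 0 1.8 0 0 0 60;0 0 1.8 0 0 0 60;0 0 1.8 0 0 0 60;0 0 1.8 0 0 0 60"
}}

```text
time: 14.25
eef_pos: [0.5094, 0.2437, 0.104]
tool_rot: [0.95, 2.994, -0.001]
contact_force: [0.6, 0.2, 0.0]
opening: 0.0511
grasp_force: 0.0
```

>>> {"name": "servo_tool", "arguments": {
  "targets": "0 0 0.2 0 0 0 60;0 0 0 0 0 0 5;0 0 0 0 0 0 5;0 0 0 0 0 0 5;0 0 0 0 0 0 5;0 0 0 0 0 0 5;0 0 0 0 0 0 5;0 0 0 0 0 0 5",
  "squeeze": 50
}}

```text
time: 14.92
eef_pos: [0.5096, 0.2439, 0.1046]
tool_rot: [0.95, 2.993, 0.002]
contact_force: [0.6, 0.5, 7.8]
opening: 0.0155
grasp_force: 49.4
```

```bash
python3 st.py
python3 - <<'E'
from h import *
f=grab('wrist');save(f,'w2.png');P=cloud(f)
c=f['image'][150:480,120:520];cv2.imwrite('pics/w2c.png',c[:,:,::-1])
E
```

```text
time 14.917
joint_pos [-0.793  0.752  0.347  1.905 -0.453  0.56   0.811]
eef_pos [0.51  0.244 0.105]
tool_rot [9.500e-01 2.993e+00 2.000e-03]
contact_force [0.575 0.456 7.814]
[[-0.817, 0.577, 0.002], [0.577, 0.817, 0.001], [-0.001, 0.002, -1.0]] r 0.5649442549848653 az 25.575845791179205
```

View pics/w2c.png

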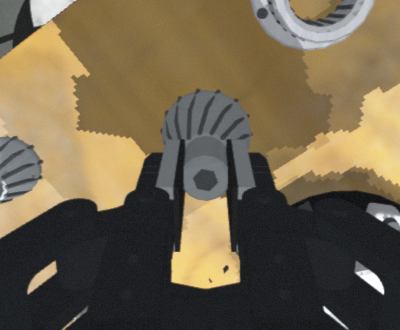

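The crop shows the hub (204,175) between the pads with the cone upright. I'll lift it and hover over the large grinder.

>>> {"name": "servo_tool", "arguments": {
  "targets": "0 0 -1.5 0 0 0 5;0 0 -3 0 0 0 5;0 0 -3 0 0 0 5;-1 0.9 -3 0 0 0 5;-1.6 1.4 -2 0 0 0 5;-1.6 1.4 -1.3 0 0 0 5;-1.6 1.4 -0.7 0 0 0 5;-1.5 1.3 0 0 0 0 5"
}}

```text
time: 15.63
eef_pos: [0.6069, 0.2541, 0.251]
tool_rot: [0.95, 2.993, 0.003]
contact_force: [-0.7, -0.2, -2.8]
opening: 0.0157
grasp_force: 49.2
```

```bash
python3 st.py
python3 - <<'E'
from h import *
f=grab('wrist');save(f,'w3.png');np.save('w3.npy',f,allow_pickle=True);P=cloud(f)
s=ctrl.observe();M=R.from_rotvec(s['tool_rot']).as_matrix();x=s['eef_pos']
print(s['opening'],s['grasp_force'])
z,c,m,k=topfit(P,(.607,.254),.06,.05,.07);print('LG',z,c.round(4),m.round(4),k)
print(((np.array([c[0],c[1],.1426])-x)@M*100).round(2))
Q=(P-x)@M; k=(abs(Q[...,0])<.03)&(abs(Q[...,1])<.03)&(Q[...,2]>.04)&(Q[...,2]<.14); print('cone in tool z max',np.percentile(Q[k][:,2],[50,99,100]), Q[k][:,2].size)
E
```

```text
time 15.633
joint_pos [-0.781  0.679  0.473  1.576 -0.354  0.97   0.76 ]
eef_pos [0.607 0.254 0.251]
tool_rot [0.95  2.993 0.003]
contact_force [-0.673 -0.242 -2.764]
[[-0.817, 0.577, 0.002], [0.577, 0.817, 0.001], [-0.001, 0.003, -1.0]] r 0.6579875449198499 az 22.71551092745661
0.015442665895466244 49.264562129974365
LG 0.058803615793684136 [0.6063 0.2549 0.0456] [0.5952 0.2626] 3237
[ 0.34 -0.13 10.73]
cone in tool z max [0.06255709 0.1008374  0.10304577] 9398
```

View pics/w3.png

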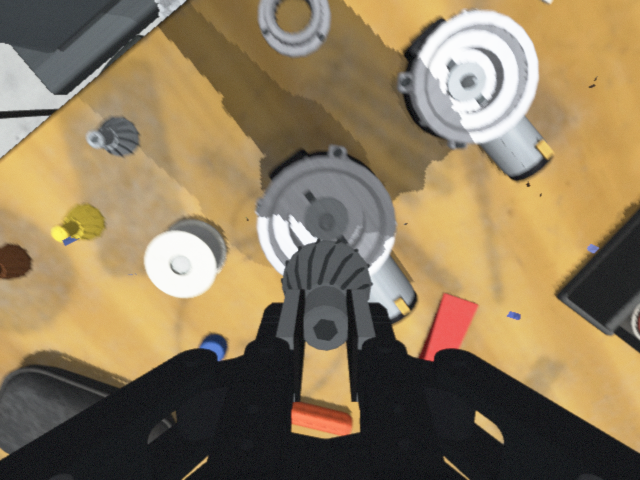

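The view shows the cone held upright, hub top at (325,330), with the spindle at (325,222) just ahead. I'll refine the offset with the spindle and hub together.

Run:
```python
from h import *
f=np.load('w3.npy',allow_pickle=True).item();P=cloud(f)
s=ctrl.observe();M=R.from_rotvec(s['tool_rot']).as_matrix();x=s['eef_pos']
d=np.hypot(P[...,0]-.6063,P[...,1]-.2549)
k=(d<.012)&(P[...,2]>.048)&(P[...,2]<.062);print('spindle pts',k.sum(),P[k].mean(0).round(4),P[k][:,2].max())
z,c,m,n=topfit(P,(.61,.255),.02,.16,.21);print('hub top',z.round(4),c.round(4),n)
ht=(np.array([c[0],c[1],z])-x)@M;print('in tool',ht.round(4))
# small/other fits
for o,xy,rad,a,b in[('SC',(.4717,.1605),.016,.03,.06),('SG',(.5846,.3836),.045,.04,.06)]:
    z,c,m,n=topfit(P,xy,rad,a,b);print(o,z.round(4),c.round(4),n)
k=(np.hypot(P[...,0]-.5846,P[...,1]-.3836)<.008)&(P[...,2]>.038)&(P[...,2]<.055);print('SGsp',k.sum(),P[k].mean(0).round(4))
f=np.load('top0.npy',allow_pickle=True).item();P=cloud(f)
for xy,zz in(((.607,.254),.05),((.585,.383),.04)):
    k=(np.hypot(P[...,0]-xy[0],P[...,1]-xy[1])<.01)&(P[...,2]>zz);print('top spindle',k.sum(),P[k].mean(0).round(4))
for o,xy,rad,a,b in[('LG',(.607,.255),.049,.055,.07),('SG',(.5846,.3836),.041,.044,.06)]:
    z,c,m,n=topfit(P,xy,rad,a,b);print(o,z.round(4),c.round(4),n)
```

```text
spindle pts 165 [0.6056 0.2553 0.0517] 0.05780443350599973
hub top 0.2039 [0.6062 0.2582 0.0173] 393
in tool [0.0052 0.0016 0.046 ]
SC 0.0381 [0.4721 0.1604 0.0057] 223
SG 0.0478 [0.5847 0.3836 0.0388] 4148
SGsp 117 [0.5843 0.3826 0.0414]
top spindle 18 [0.6064 0.2553 0.0532]
top spindle 10 [0.5851 0.3838 0.0433]
LG 0.0601 [0.6066 0.255  0.0449] 302
SG 0.0492 [0.5852 0.3837 0.0381] 220
```

>>> {"name": "servo_tool", "arguments": {
  "targets": "0.16 0 2 0 0 0 5;0 0 2 0 0 0 5;0 0 1.8 0 0 0 5;0 0 1.5 0 0 0 5;0 0 1 0 0 0 5;0 0 0.6 0 0 0 5;0 0 0 0 0 0 5;0 0 0 0 0 0 5"
}}

```text
time: 16.35
eef_pos: [0.6045, 0.2547, 0.1602]
tool_rot: [0.951, 2.994, 0.0]
contact_force: [0.5, -0.4, -0.5]
opening: 0.0155
grasp_force: 49.3
```

>>> {"name": "servo_tool", "arguments": {
  "targets": "0 0 0.3 0 0 0 5;0 0 0.3 0 0 0 5;0 0 0.3 0 0 0 5;0 0 0.3 0 0 0 5;0 0 0.3 0 0 0 5;0 0 0.2 0 0 0 5;0 0 0.1 0 0 0 5;0 0 0 0 0 0 5"
}}

```text
time: 17.02
eef_pos: [0.6045, 0.2549, 0.1425]
tool_rot: [0.951, 2.994, 0.001]
contact_force: [-3.1, -0.1, 10.4]
opening: 0.0156
grasp_force: 50.5
```

>>> {"name": "servo_tool", "arguments": {
  "targets": "0 0 -0.1 0 0 0 5;0 0 0 0 0 0 55;0 0 0 0 0 0 55;0 0 0 0 0 0 55;0 0 0 0 0 0 55;0 0 -1.5 0 0 0 55;0 0 -3 0 0 0 55;0 0 -3 0 0 0 55"
}}

```text
time: 17.68
eef_pos: [0.6038, 0.2543, 0.2178]
tool_rot: [-0.951, -2.993, 0.003]
contact_force: [0.5, 0.2, 0.2]
opening: 0.0468
grasp_force: 0.0
```

>>> {"name": "servo_tool", "arguments": {
  "targets": "2.3 0.45 -1.5 0 0 0 90;2.3 0.45 -1.5 0 0 0 90;2.3 0.45 0 0 0 0 90;2.3 0.45 0 0 0 0 90;2.3 0.45 0 0 0 0 90;2.3 0.45 0 0 0 0 90;2.3 0.45 0 0 0 0 90;2.2 0.45 0 0 0 0 90"
}}

```text
time: 18.35
eef_pos: [0.4746, 0.3905, 0.2477]
tool_rot: [-0.951, -2.994, -0.0]
contact_force: [0.1, 0.2, -0.1]
opening: 0.0768
grasp_force: 0.0
```

```bash
python3 st.py
cat > look.py <<'E'
from h import *
import sys
n=sys.argv[1]
f=grab('wrist');save(f,n+'.png');np.save(n+'.npy',f,allow_pickle=True);P=cloud(f)
s=ctrl.observe();M=R.from_rotvec(s['tool_rot']).as_matrix();x=s['eef_pos']
for o,xy,rad,a,b in[('LR',(.4757,.3898),.035,.018,.04),('SR',(.4831,.315),.03,.016,.04),('SC',(.4718,.1605),.016,.03,.06),('LChub',(.6064,.255),.02,.075,.09),('SChub',(.5848,.3837),.018,.06,.075),('LG',(.6064,.255),.05,.054,.064),('SG',(.5848,.3837),.042,.043,.053)]:
    try: z,c,m,k=topfit(P,xy,rad,a,b)
    except Exception: continue
    print(o,'z%.4f'%z,c.round(4),k,'tool delta cm',((np.array([c[0],c[1],z])-x)@M*100).round(2))
E
python3 look.py w4
```

```text
time 18.35
joint_pos [-1.106  0.619  0.486  1.701 -0.351  0.908  0.477]
eef_pos [0.475 0.39  0.248]
tool_rot [-0.951 -2.994 -0.   ]
contact_force [ 0.103  0.206 -0.122]
[[-0.817, 0.577, -0.0], [0.577, 0.817, 0.0], [0.0, 0.0, -1.0]] r 0.6145681522503732 az 39.44769145336113
LR z0.0270 [0.4757 0.3898 0.0246] 1415 tool delta cm [-0.68 -0.14 22.04]
SR z0.0240 [0.4831 0.3151 0.0188] 769 tool delta cm [-5.57 -5.84 22.33]
SC z0.0380 [0.4713 0.1611 0.0052] 120 tool delta cm [-13.42 -19.13  20.9 ]
LG z0.0590 [0.6055 0.2556 0.0452] 1054 tool delta cm [-19.    -3.7   18.79]
SG z0.0480 [0.5844 0.3839 0.0386] 1818 tool delta cm [-9.92  5.61 19.91]
```

View pics/w4.png

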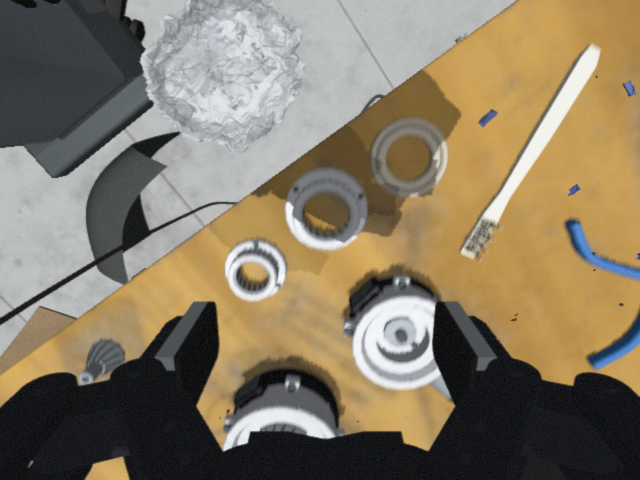

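>>> {"name": "servo_tool", "arguments": {
  "targets": "-0.68 -0.14 2.5 0 0 0 76;0 0 2.5 0 0 0 76;0 0 2.5 0 0 0 76;0 0 2.5 0 0 0 76;0 0 2.5 0 0 0 76;0 0 2 0 0 0 76;0 0 1.2 0 0 0 76;0 0 0.2 0 0 0 76"
}}

```text
time: 19.07
eef_pos: [0.4798, 0.3839, 0.0867]
tool_rot: [-0.951, -2.993, 0.004]
contact_force: [0.0, -0.1, 0.2]
opening: 0.0652
grasp_force: 0.0
```

>>> {"name": "servo_tool", "arguments": {
  "targets": "0 0 0 0 0 0 76;0 0 0 0 0 0 45;0 0 0 0 0 0 45;0 0 0 0 0 0 45;0 0 0 0 0 0 45;0 0 0 0 0 0 45;0 0 0 0 0 0 45;0 0 0 0 0 0 45",
  "squeeze": 50
}}

```text
time: 19.73
eef_pos: [0.4809, 0.3849, 0.0906]
tool_rot: [0.951, 2.993, 0.003]
contact_force: [-1.7, -2.5, 9.9]
opening: 0.0474
grasp_force: 49.8
```

```bash
python3 st.py
python3 - <<'E'
from h import *
f=grab('wrist');P=cloud(f)
c=f['image'][150:480,120:520];cv2.imwrite('pics/w5c.png',c[:,:,::-1])
E
```

```text
time 19.733
joint_pos [-1.009  0.832  0.36   1.769 -0.463  0.624  0.579]
eef_pos [0.481 0.385 0.091]
tool_rot [0.951 2.993 0.003]
contact_force [-1.715 -2.45   9.938]
[[-0.817, 0.577, 0.001], [0.577, 0.817, 0.002], [-0.0, 0.002, -1.0]] r 0.6159771498457143 az 38.67214048710065
```

View pics/w5c.png

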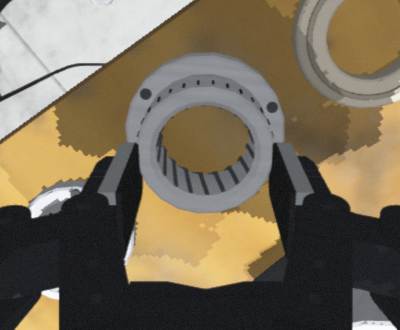

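The crop shows the collar gripped off-centre by about 7 mm along tool x, because I read an overshoot transient. I'll regrip it centred.

>>> {"name": "servo_tool", "arguments": {
  "targets": "0 0 0 0 0 0 76;0 0 0 0 0 0 76;0 0 -0.1 0 0 0 76;0.35 0 0 0 0 0 76;0.35 0 0 0 0 0 76;0 0 0 0 0 0 76;0 0 0 0 0 0 45;0 0 0 0 0 0 45"
}}

```text
time: 20.45
eef_pos: [0.4745, 0.3888, 0.0902]
tool_rot: [-0.95, -2.994, -0.0]
contact_force: [-5.9, -0.5, 14.0]
opening: 0.048
grasp_force: 49.2
```

>>> {"name": "servo_tool", "arguments": {
  "targets": "0 0 0 0 0 0 45;0 0 0 0 0 0 45;0 0 0 0 0 0 45;0 0 0 0 0 0 45;0 0 -1 0 0 0 45;0 0 -2 0 0 0 45;0 0 -3 0 0 0 45;0 0 -3 0 0 0 45"
}}

```text
time: 21.12
eef_pos: [0.4744, 0.388, 0.1807]
tool_rot: [-0.952, -2.994, 0.002]
contact_force: [0.5, 0.2, -1.1]
opening: 0.0479
grasp_force: 52.0
```

>>> {"name": "servo_tool", "arguments": {
  "targets": "-1.8 -0.3 -2 0 0 0 45;-1.8 -0.3 -2 0 0 0 45;-1.8 -0.3 -1.5 0 0 0 45;-1.8 -0.3 -1 0 0 0 45;-1.8 -0.3 0 0 0 0 45;-1.8 -0.3 0 0 0 0 45;-1.8 -0.3 0 0 0 0 45;-1.8 -0.3 0 0 0 0 45"
}}

```text
time: 21.78
eef_pos: [0.5789, 0.285, 0.2453]
tool_rot: [0.951, 2.994, -0.0]
contact_force: [0.3, 0.7, -1.5]
opening: 0.0475
grasp_force: 52.0
```

>>> {"name": "servo_tool", "arguments": {
  "targets": "-1.8 -0.3 0 0 0 0 45;-1.3 -0.3 0 0 0 0 45;-0.6 -0.2 0 0 0 0 45;-0.2 -0.1 0 0 0 0 45;0 0 0 0 0 0 45;0 0 0 0 0 0 45;0 0 0 0 0 0 45;0 0 0 0 0 0 45"
}}

```text
time: 22.45
eef_pos: [0.6045, 0.2569, 0.2447]
tool_rot: [-0.949, -2.994, -0.0]
contact_force: [0.5, -0.3, -1.3]
opening: 0.0473
grasp_force: 52.0
```

```bash
python3 look.py w6
python3 - <<'E'
from h import *
f=np.load('w6.npy',allow_pickle=True).item();P=cloud(f)
s=ctrl.observe();M=R.from_rotvec(s['tool_rot']).as_matrix();x=s['eef_pos'];print(x.round(4))
Q=(P-x)@M
T=lambda lo,hi:(np.hypot(Q[...,0],Q[...,1])<.045)&(Q[...,2]>lo)&(Q[...,2]<hi)
k=T(.055,.1)&(f['image'].mean(-1)>75);print(k.sum(),np.histogram(Q[k][:,2],np.arange(.055,.1,.004)))
k2=k&(np.abs(Q[...,1])<.022)&(Q[...,2]>.06)&(Q[...,2]<.07);print(Q[k2].mean(0),Q[k2][:,0].min(),Q[k2][:,0].max())
cv2.imwrite('pics/w6c.png',f['image'][100:480,120:520,::-1])
E
```

```text
SR z0.0240 [0.4841 0.3145 0.0183] 841 tool delta cm [13.17 -2.23 22.08]
SC z0.0381 [0.4723 0.1605 0.0058] 240 tool delta cm [  5.26 -15.49  20.66]
LG z0.0592 [0.6063 0.2549 0.0456] 3151 tool delta cm [-0.25 -0.06 18.55]
SG z0.0481 [0.5848 0.3836 0.0387] 4117 tool delta cm [ 8.93  9.22 19.67]
[0.6046 0.2568 0.2447]
13718 (array([ 168,  283, 6645,  797,  699,  714, 3607,  649,  156,    0,    0]), array([0.055, 0.059, 0.063, 0.067, 0.071, 0.075, 0.079, 0.083, 0.087,
       0.091, 0.095, 0.099]))
[1.19279635e-03 3.76651047e-05 6.48515490e-02] -0.025605365882921748 0.024823801671163933
```

View pics/w6c.png

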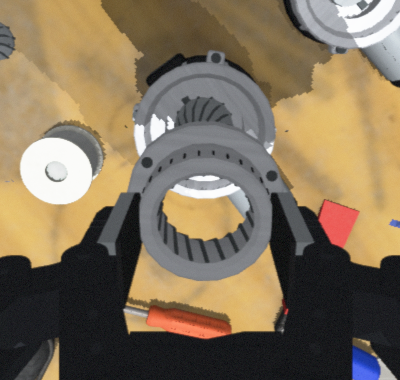

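The crop shows the ring level between the pads, and the cone standing upright in the chamber below at (205,115). I'll lower it.

>>> {"name": "servo_tool", "arguments": {
  "targets": "-0.2 0 2 0 0 0 45;0 0 2 0 0 0 45;0 0 2 0 0 0 45;0 0 1.2 0 0 0 45;0 0 0.8 0 0 0 45;0 0 0.5 0 0 0 45;0 0 0.3 0 0 0 45;0 0 0.2 0 0 0 45"
}}

```text
time: 23.17
eef_pos: [0.6069, 0.255, 0.1551]
tool_rot: [0.951, 2.994, 0.001]
contact_force: [0.2, -0.1, -1.3]
opening: 0.0477
grasp_force: 52.0
```

>>> {"name": "servo_tool", "arguments": {
  "targets": "0 0 0.2 0 0 0 45;0 0 0.2 0 0 0 45;0 0 0.2 0 0 0 45;0 0 0.2 0 0 0 45;0 0 0.2 0 0 0 45;0 0 0.2 0 0 0 45;0 0 0.2 0 0 0 45;0 0 0 0 0 0 45"
}}

```text
time: 23.83
eef_pos: [0.6067, 0.2549, 0.1405]
tool_rot: [-0.951, -2.994, 0.0]
contact_force: [0.2, 0.2, -2.6]
opening: 0.0479
grasp_force: 52.0
```

>>> {"name": "servo_tool", "arguments": {
  "targets": "0 0 0.1 0 0 0 45;0 0 0.1 0 0 0 45;0 0 0 0 0 0 45;0 0 0 0 0 0 45;0 0 0 0 0 0 45;0 0 0 0 0 0 45;0 0 0 0 0 0 45;0 0 0 0 0 0 45"
}}

```text
time: 24.5
eef_pos: [0.6068, 0.2549, 0.1402]
tool_rot: [0.951, 2.994, 0.001]
contact_force: [-9.6, -2.1, 23.4]
opening: 0.0477
grasp_force: 54.6
```

>>> {"name": "servo_tool", "arguments": {
  "targets": "0 0 -0.2 0 0 0 45;0 0 0 0 0 0 76;0 0 0 0 0 0 76;0 0 0 0 0 0 76;0 0 0 0 0 0 76;0 0 -1.5 0 0 0 76;0 0 -3 0 0 0 76;0 0 -3 0 0 0 76"
}}

```text
time: 25.17
eef_pos: [0.6062, 0.2546, 0.2157]
tool_rot: [-0.951, -2.993, 0.003]
contact_force: [-0.4, 0.6, 0.8]
opening: 0.0651
grasp_force: 0.0
```

>>> {"name": "servo_tool", "arguments": {
  "targets": "0.5 0 -2 0 0 0 60;1 0 -1.5 0 0 0 60;1.5 0 -0.5 0 0 0 60;1 0 0 0 0 0 60;0 0 0 0 0 0 60;0 0 0 0 0 0 60;0 0 0 0 0 0 60;0 0 0 0 0 0 60"
}}

```text
time: 25.83
eef_pos: [0.5743, 0.2774, 0.2551]
tool_rot: [-0.952, -2.994, 0.001]
contact_force: [-0.6, -0.3, -0.1]
opening: 0.0514
grasp_force: 0.0
```

```bash
python3 st.py; python3 look.py w7
python3 - <<'E'
from h import *
f=np.load('w7.npy',allow_pickle=True).item();P=cloud(f)
d=np.hypot(P[...,0]-.6064,P[...,1]-.255);
for n,lo,hi in(('hub',0,.007),('collar',.020,.0235),('flange',.0275,.031),('rim',.041,.045)):
    k=(d>lo)&(d<hi)&(P[...,2]<.12);print(n,k.sum(),np.percentile(P[k][:,2],[10,50,90]).round(4))
E
```

```text
time 25.833
joint_pos [-0.853  0.646  0.484  1.629 -0.35   0.954  0.707]
eef_pos [0.574 0.277 0.255]
tool_rot [-9.520e-01 -2.994e+00  1.000e-03]
contact_force [-0.565 -0.321 -0.121]
[[-0.816, 0.578, -0.0], [0.578, 0.816, -0.001], [-0.0, -0.001, -1.0]] r 0.6377555679509038 az 25.7841182619588
SR z0.0240 [0.4834 0.3149 0.0187] 1066 tool delta cm [ 9.58 -2.18 23.12]
SC z0.0380 [0.4721 0.1608 0.0058] 195 tool delta cm [  1.6  -15.41  21.72]
LChub z0.0829 [0.6053 0.255  0.0088] 530 tool delta cm [-3.83 -0.03 17.22]
LG z0.0595 [0.6062 0.255  0.0455] 4463 tool delta cm [-3.9   0.03 19.57]
SG z0.0481 [0.5847 0.3837 0.0387] 3439 tool delta cm [ 5.28  9.29 20.7 ]
hub 340 [0.0816 0.0825 0.0832]
collar 1153 [0.0749 0.0762 0.0771]
flange 1008 [0.0535 0.0582 0.0591]
rim 2621 [0.0298 0.0582 0.0591]
```

View pics/w7.png

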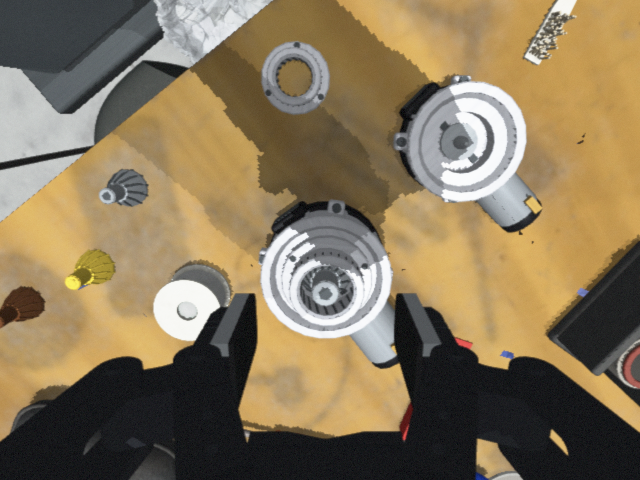

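The large grinder is done: flange 58.2 mm level with rim 58.2 mm, and the hub stands through the throat at (325,293). Next is the small cone, at (108,195) in this view, after checking lead clearance at that spot.

Run:
```python
from kin2 import *
from bench import ctrl
q=np.array(ctrl.observe()['joint_pos'])
for t in ([.472,.1606,.2],[.472,.1606,.098],[.472,.1606,.2],[.585,.383,.2]):
    q=goto(q,t);rep(round(lead(q),3),q)
```

```text
0.098 [-0.8   0.49  0.46  2.06 -0.34  0.66  0.84]  [[0.21, 0.13, 0.78], [0.47, 0.16, 0.45], [0.47, 0.16, 0.2]]
0.106 [-0.69  0.68  0.32  2.09 -0.46  0.45  0.94]  [[0.29, 0.16, 0.73], [0.47, 0.16, 0.35], [0.47, 0.16, 0.1]]
0.097 [-0.8   0.49  0.46  2.06 -0.34  0.66  0.84]  [[0.21, 0.13, 0.78], [0.47, 0.16, 0.45], [0.47, 0.16, 0.2]]
0.232 [-0.95  0.78  0.46  1.51 -0.39  0.95  0.59]  [[0.26, 0.26, 0.7], [0.58, 0.38, 0.45], [0.58, 0.38, 0.2]]
```

>>> {"name": "servo_tool", "arguments": {
  "targets": "0.2 -1.9 0.5 0 0 0 45;0.2 -1.9 0.5 0 0 0 45;0.2 -1.9 0.5 0 0 0 45;0.2 -1.9 0.5 0 0 0 45;0.2 -1.9 0.5 0 0 0 45;0.2 -1.9 0.5 0 0 0 45;0.2 -1.8 0.5 0 0 0 45;0.2 -1.2 0.5 0 0 0 45"
}}

```text
time: 26.55
eef_pos: [0.4771, 0.1679, 0.2154]
tool_rot: [-0.953, -2.993, 0.001]
contact_force: [0.5, 0.1, -0.1]
opening: 0.0384
grasp_force: 0.0
```

>>> {"name": "servo_tool", "arguments": {
  "targets": "0 -0.7 0.2 0 0 0 45;0 -0.3 0.2 0 0 0 45;0 0 0.2 0 0 0 45;0 0 0 0 0 0 45;0 0 0 0 0 0 45;0 0 0 0 0 0 45;0 0 0 0 0 0 45;0 0 0 0 0 0 45"
}}

```text
time: 27.22
eef_pos: [0.4722, 0.1617, 0.2097]
tool_rot: [0.95, 2.994, 0.0]
contact_force: [-0.5, -0.7, -0.6]
opening: 0.0389
grasp_force: 0.0
```

```bash
python3 st.py; python3 look.py w8; python3 -c "
from h import *
s=grab('side');save(s,'side2.png')"
```

```text
time 27.217
joint_pos [-0.797  0.506  0.466  2.031 -0.353  0.681  0.853]
eef_pos [0.472 0.162 0.21 ]
tool_rot [0.95  2.994 0.   ]
contact_force [-0.47  -0.708 -0.621]
[[-0.817, 0.577, 0.0], [0.577, 0.817, 0.0], [-0.0, 0.0, -1.0]] r 0.4991091601596376 az 18.899193466154195
SR z0.0239 [0.4831 0.3145 0.0189] 1511 tool delta cm [ 7.93 13.12 18.59]
SC z0.0380 [0.4717 0.1602 0.0057] 257 tool delta cm [-0.05 -0.14 17.17]
LChub z0.0828 [0.6047 0.2548 0.009 ] 732 tool delta cm [-5.45 15.26 12.7 ]
LG z0.0599 [0.6055 0.2545 0.0454] 3148 tool delta cm [-5.53 15.27 14.99]
```

View pics/side2.png

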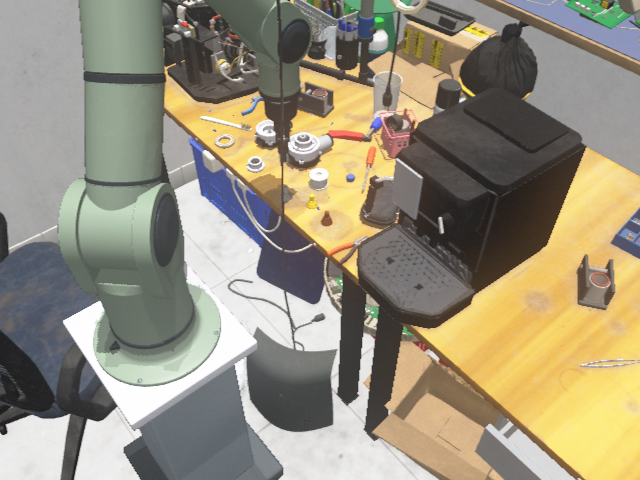

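The side view shows the arm behind the lead (the line at x≈282) with no contact. Descending to the small cone hub.

>>> {"name": "servo_tool", "arguments": {
  "targets": "0 -0.1 2.2 0 0 0 45;0 0 2.2 0 0 0 45;0 0 2.2 0 0 0 45;0 0 2 0 0 0 45;0 0 1.4 0 0 0 45;0 0 0.8 0 0 0 45;0 0 0.35 0 0 0 45;0 0 0 0 0 0 45"
}}

```text
time: 27.98
eef_pos: [0.4715, 0.1606, 0.098]
tool_rot: [-0.951, -2.994, 0.001]
contact_force: [-0.4, -0.1, 0.2]
opening: 0.0385
grasp_force: 0.0
```

>>> {"name": "servo_tool", "arguments": {
  "targets": "0 0 0 0 0 0 45;0 0 0 0 0 0 2;0 0 0 0 0 0 2;0 0 0 0 0 0 2;0 0 0 0 0 0 2;0 0 0 0 0 0 2;0 0 0 0 0 0 2;0 0 0 0 0 0 2",
  "squeeze": 45
}}

```text
time: 28.65
eef_pos: [0.4718, 0.1608, 0.0989]
tool_rot: [0.951, 2.994, 0.001]
contact_force: [-1.6, -0.7, 8.1]
opening: 0.009
grasp_force: 44.0
```

>>> {"name": "servo_tool", "arguments": {
  "targets": "0 0 -1.2 0 0 0 2;0 0 -2.5 0 0 0 2;0 0 -3 0 0 0 2;0.3 1.8 -2.5 0 0 0 2;0.3 2.5 -2 0 0 0 2;0.3 2.5 -1 0 0 0 2;0.3 2.5 0 0 0 0 2;0.3 2.5 0 0 0 0 2"
}}

```text
time: 29.32
eef_pos: [0.5278, 0.2672, 0.2215]
tool_rot: [0.95, 2.994, 0.003]
contact_force: [-0.9, 0.3, -0.2]
opening: 0.0094
grasp_force: 44.0
```

>>> {"name": "servo_tool", "arguments": {
  "targets": "0.4 2.5 0 0 0 0 2;0.4 2.5 0 0 0 0 2;0.4 2.5 0 0 0 0 2;0.4 2.5 0 0 0 0 2;0.3 1.9 0 0 0 0 2;0.2 0.8 0 0 0 0 2;0 0.3 0 0 0 0 2;0 0 0 0 0 0 2"
}}

```text
time: 29.98
eef_pos: [0.5851, 0.3836, 0.2201]
tool_rot: [-0.951, -2.994, 0.001]
contact_force: [0.7, 0.9, -0.8]
opening: 0.0096
grasp_force: 44.0
```

>>> {"name": "servo_tool", "arguments": {
  "targets": "0 0 0 0 0 0 2;0 0 0 0 0 0 2;0 0 0 0 0 0 2;0 0 0 0 0 0 2;0 0 0 0 0 0 2;0 0 0 0 0 0 2;0 0 0 0 0 0 2;0 0 0 0 0 0 2"
}}

```text
time: 30.65
eef_pos: [0.5852, 0.3839, 0.2202]
tool_rot: [-0.951, -2.994, 0.0]
contact_force: [0.6, 1.3, -0.4]
opening: 0.0093
grasp_force: 44.0
```

```bash
python3 st.py; python3 look.py w9; python3 -c "
import cv2;cv2.imwrite('pics/w9c.png',cv2.imread('pics/w9.png')[100:480,120:520])"
```

```text
time 30.65
joint_pos [-0.938  0.782  0.471  1.47  -0.394  0.985  0.59 ]
eef_pos [0.585 0.384 0.22 ]
tool_rot [-0.951 -2.994  0.   ]
contact_force [ 0.591  1.305 -0.392]
[[-0.817, 0.577, -0.0], [0.577, 0.817, -0.0], [0.0, -0.0, -1.0]] r 0.6998678486590886 az 33.26788683765113
SR z0.0239 [0.4834 0.3151 0.0188] 1255 tool delta cm [  4.34 -11.5   19.63]
LChub z0.0769 [0.6062 0.2547 0.0198] 103 tool delta cm [-9.18 -9.34 14.33]
LG z0.0592 [0.6061 0.2554 0.0456] 2882 tool delta cm [-9.13 -9.3  16.1 ]
SG z0.0480 [0.5846 0.3839 0.0386] 3082 tool delta cm [ 0.04 -0.04 17.22]
```

View pics/w9c.png

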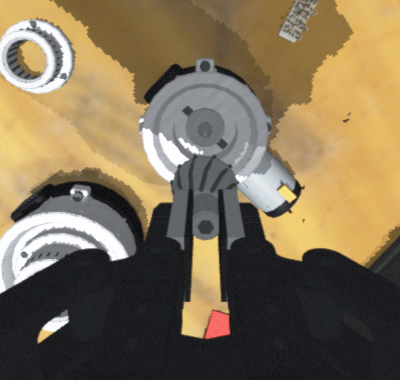

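The crop shows the small cone upright, with the spindle at (205,130) dead ahead. Lowering.

>>> {"name": "servo_tool", "arguments": {
  "targets": "0 0 2 0 0 0 2;0 0 2 0 0 0 2;0 0 1.7 0 0 0 2;0 0 1 0 0 0 2;0 0 0.5 0 0 0 2;0 0 0.3 0 0 0 2;0 0 0 0 0 0 2;0 0 0 0 0 0 2"
}}

```text
time: 31.37
eef_pos: [0.5855, 0.3841, 0.146]
tool_rot: [0.951, 2.994, 0.001]
contact_force: [0.5, 0.9, -0.2]
opening: 0.0092
grasp_force: 44.1
```

>>> {"name": "servo_tool", "arguments": {
  "targets": "0 0 0.3 0 0 0 2;0 0 0.3 0 0 0 2;0 0 0.3 0 0 0 2;0 0 0.3 0 0 0 2;0 0 0.3 0 0 0 2;0 0 0.2 0 0 0 2;0 0 0 0 0 0 2;0 0 0 0 0 0 2"
}}

```text
time: 32.03
eef_pos: [0.5853, 0.3839, 0.1289]
tool_rot: [0.951, 2.994, 0.001]
contact_force: [-4.2, -3.0, 11.4]
opening: 0.0094
grasp_force: 45.2
```

>>> {"name": "servo_tool", "arguments": {
  "targets": "0 0 -0.1 0 0 0 2;0 0 0 0 0 0 45;0 0 0 0 0 0 45;0 0 0 0 0 0 45;0 0 0 0 0 0 45;0 0 -1.5 0 0 0 60;0 0 -3 0 0 0 60;0 0 -3 0 0 0 60"
}}

```text
time: 32.7
eef_pos: [0.5849, 0.3836, 0.2054]
tool_rot: [-0.951, -2.993, 0.002]
contact_force: [-0.2, -0.0, 0.7]
opening: 0.051
grasp_force: 0.0
```

>>> {"name": "servo_tool", "arguments": {
  "targets": "0.8 -2 -1 0 0 0 62;0.8 -2.2 0 0 0 0 62;0.8 -2.2 0 0 0 0 62;0.8 -2.2 0 0 0 0 62;0.7 -1.7 0 0 0 0 62;0.4 -1 0 0 0 0 62;0.06 -0.22 0 0 0 0 62;0 0 0 0 0 0 62"
}}

```text
time: 33.37
eef_pos: [0.4831, 0.3151, 0.2153]
tool_rot: [0.951, 2.994, 0.002]
contact_force: [0.2, -0.0, 0.0]
opening: 0.0527
grasp_force: 0.0
```

>>> {"name": "servo_tool", "arguments": {
  "targets": "0 0 0 0 0 0 62;0 0 0 0 0 0 62;0 0 0 0 0 0 62;0 0 0 0 0 0 62;0 0 0 0 0 0 62;0 0 0 0 0 0 62;0 0 0 0 0 0 62;0 0 0 0 0 0 62"
}}

```text
time: 34.03
eef_pos: [0.4831, 0.3151, 0.2142]
tool_rot: [-0.951, -2.994, 0.0]
contact_force: [-0.4, 0.1, -1.6]
opening: 0.0533
grasp_force: 0.0
```

```bash
python3 st.py; python3 look.py w10
```

```text
time 34.033
joint_pos [-1.012  0.61   0.48   1.829 -0.38   0.794  0.62 ]
eef_pos [0.483 0.315 0.214]
tool_rot [-0.951 -2.994  0.   ]
contact_force [-0.436  0.095 -1.609]
[[-0.817, 0.577, -0.0], [0.577, 0.817, -0.0], [0.0, -0.0, -1.0]] r 0.5767544801467153 az 33.11068379475253
SR z0.0239 [0.4831 0.315  0.0188] 1123 tool delta cm [-0.000e+00 -1.000e-02  1.903e+01]
SChub z0.0680 [0.5848 0.3829 0.006 ] 282 tool delta cm [-4.39 11.4  14.62]
LG z0.0596 [0.5962 0.2597 0.0378] 2416 tool delta cm [-12.44   2.    15.46]
SG z0.0483 [0.5843 0.3838 0.0386] 3425 tool delta cm [-4.3  11.45 16.59]
```

>>> {"name": "servo_tool", "arguments": {
  "targets": "0 0 2.2 0 0 0 62;0 0 2.4 0 0 0 62;0 0 2.4 0 0 0 62;0 0 2.2 0 0 0 62;0 0 1.6 0 0 0 62;0 0 1.2 0 0 0 62;0 0 0.6 0 0 0 62;0 0 0.2 0 0 0 62"
}}

```text
time: 34.75
eef_pos: [0.483, 0.3149, 0.0856]
tool_rot: [-0.951, -2.994, 0.001]
contact_force: [-0.3, 0.5, 0.5]
opening: 0.0531
grasp_force: 0.0
```

>>> {"name": "servo_tool", "arguments": {
  "targets": "0 0 0 0 0 0 62;0 0 0 0 0 0 62;0 0 0 0 0 0 30;0 0 0 0 0 0 30;0 0 0 0 0 0 30;0 0 0 0 0 0 30;0 0 0 0 0 0 30;0 0 0 0 0 0 30"
}}

```text
time: 35.42
eef_pos: [0.4834, 0.3154, 0.0874]
tool_rot: [0.951, 2.994, 0.002]
contact_force: [-2.1, -1.2, 11.8]
opening: 0.0362
grasp_force: 43.6
```

>>> {"name": "servo_tool", "arguments": {
  "targets": "0 0 0 0 0 0 30;0 0 0 0 0 0 30;0 0 -1 0 0 0 30;0 0 -2 0 0 0 30;0 0 -3 0 0 0 30;0 0 -3 0 0 0 30;0 0 -2.5 0 0 0 30;0 0 -1 0 0 0 30"
}}

```text
time: 36.08
eef_pos: [0.4839, 0.3154, 0.2153]
tool_rot: [0.951, 2.992, 0.006]
contact_force: [0.8, 0.1, -0.9]
opening: 0.0358
grasp_force: 45.2
```

>>> {"name": "servo_tool", "arguments": {
  "targets": "-0.6 1.5 0 0 0 0 30;-0.8 2.1 0 0 0 0 30;-0.8 2.1 0 0 0 0 30;-0.8 2.1 0 0 0 0 30;-0.7 1.8 0 0 0 0 30;-0.5 1.2 0 0 0 0 30;-0.13 0.63 0 0 0 0 30;0 0 0 0 0 0 30"
}}

```text
time: 36.75
eef_pos: [0.5847, 0.3838, 0.2109]
tool_rot: [0.951, 2.994, -0.0]
contact_force: [0.7, -0.9, -0.3]
opening: 0.036
grasp_force: 45.2
```

>>> {"name": "servo_tool", "arguments": {
  "targets": "0 0 0 0 0 0 30;0 0 0 0 0 0 30;0 0 0 0 0 0 30;0 0 0 0 0 0 30;0 0 0 0 0 0 30;0 0 0 0 0 0 30;0 0 0 0 0 0 30;0 0 0 0 0 0 30"
}}

```text
time: 37.42
eef_pos: [0.5844, 0.3834, 0.2113]
tool_rot: [-0.951, -2.994, -0.0]
contact_force: [0.2, -1.0, -0.7]
opening: 0.0355
grasp_force: 45.2
```

```bash
python3 st.py; python3 look.py w11
python3 - <<'E'
from h import *
f=np.load('w11.npy',allow_pickle=True).item();P=cloud(f)
s=ctrl.observe();M=R.from_rotvec(s['tool_rot']).as_matrix();x=s['eef_pos']
Q=(P-x)@M
k=(np.abs(Q[...,0])<.035)&(np.abs(Q[...,1])<.015)&(Q[...,2]>.058)&(Q[...,2]<.075)&(f['image'].mean(-1)>75)
z=np.median(Q[k][:,2]);k&=abs(Q[...,2]-z)<.003;print('collar top',z,Q[k][:,0].min(),Q[k][:,0].max())
cv2.imwrite('pics/w11c.png',f['image'][100:480,120:520,::-1])
E
```

```text
time 37.417
joint_pos [-0.939  0.791  0.471  1.479 -0.403  0.969  0.597]
eef_pos [0.584 0.383 0.211]
tool_rot [-0.951 -2.994 -0.   ]
contact_force [ 0.17  -1.018 -0.742]
[[-0.817, 0.577, 0.0], [0.577, 0.817, 0.0], [0.0, 0.0, -1.0]] r 0.6989328981154415 az 33.27050381059673
SChub z0.0601 [5.805e-01 3.868e-01 3.000e-04] 2 tool delta cm [ 0.51  0.06 15.11]
LG z0.0592 [0.6059 0.2554 0.0454] 2071 tool delta cm [-9.15 -9.21 15.21]
SG z0.0483 [0.5846 0.3839 0.0386] 3043 tool delta cm [1.00e-02 5.00e-02 1.63e+01]
collar top 0.0649752587854947 -0.01880137331399261 0.01905519848218042
```

View pics/w11c.png

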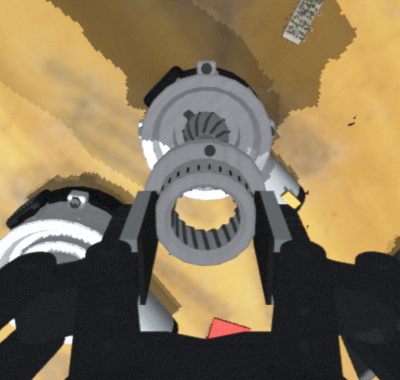

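The crop shows the ring level and aligned over the chamber, with the cone upright at (205,125). Lowering.

>>> {"name": "servo_tool", "arguments": {
  "targets": "0 0 1.8 0 0 0 30;0 0 1.8 0 0 0 30;0 0 1.4 0 0 0 30;0 0 0.8 0 0 0 30;0 0 0.5 0 0 0 30;0 0 0.3 0 0 0 30;0 0 0.2 0 0 0 30;0 0 0.2 0 0 0 30"
}}

```text
time: 38.13
eef_pos: [0.5847, 0.3835, 0.1417]
tool_rot: [0.951, 2.994, 0.001]
contact_force: [-0.1, 1.5, -0.8]
opening: 0.0361
grasp_force: 45.2
```

>>> {"name": "servo_tool", "arguments": {
  "targets": "0 0 0.2 0 0 0 30;0 0 0.2 0 0 0 30;0 0 0.2 0 0 0 30;0 0 0.2 0 0 0 30;0 0 0.2 0 0 0 30;0 0 0.2 0 0 0 30;0 0 0.1 0 0 0 30;0 0 0 0 0 0 30"
}}

```text
time: 38.8
eef_pos: [0.5843, 0.3834, 0.1279]
tool_rot: [-0.951, -2.994, 0.0]
contact_force: [-0.2, -0.9, -0.4]
opening: 0.036
grasp_force: 45.2
```

>>> {"name": "servo_tool", "arguments": {
  "targets": "0 0 0.1 0 0 0 30;0 0 0.1 0 0 0 30;0 0 0 0 0 0 30;0 0 0 0 0 0 30;0 0 0 0 0 0 30;0 0 0 0 0 0 30;0 0 0 0 0 0 30;0 0 0 0 0 0 30"
}}

```text
time: 39.47
eef_pos: [0.5845, 0.3834, 0.1274]
tool_rot: [-0.951, -2.994, -0.001]
contact_force: [-6.2, -3.2, 16.8]
opening: 0.0359
grasp_force: 46.8
```

Seated. Release, rise, back off and check.

>>> {"name": "servo_tool", "arguments": {
  "targets": "0 0 -0.1 0 0 0 30;0 0 0 0 0 0 65;0 0 0 0 0 0 65;0 0 0 0 0 0 65;0 0 0 0 0 0 65;0 0 -1.5 0 0 0 65;0 0 -3 0 0 0 65;0 0 -3 0 0 0 65"
}}

```text
time: 40.13
eef_pos: [0.5841, 0.383, 0.2034]
tool_rot: [-0.951, -2.994, 0.002]
contact_force: [0.1, -0.2, -0.0]
opening: 0.0556
grasp_force: 0.0
```

>>> {"name": "servo_tool", "arguments": {
  "targets": "0.5 -0.5 -2 0 0 0 65;1 -1 -2 0 0 0 65;1.5 -1 -1 0 0 0 65;1 -0.5 0 0 0 0 65;0 0 0 0 0 0 65;0 0 0 0 0 0 65;0 0 0 0 0 0 65;0 0 0 0 0 0 65"
}}

```text
time: 40.8
eef_pos: [0.535, 0.3816, 0.2516]
tool_rot: [0.952, 2.994, -0.002]
contact_force: [-0.2, 0.5, 0.4]
opening: 0.0554
grasp_force: 0.0
```

```bash
python3 st.py; python3 look.py w12
python3 - <<'E'
from h import *
f=np.load('w12.npy',allow_pickle=True).item();P=cloud(f)
for g,c,L in(('S',(.5848,.3837),(('hub',0,.004),('collar',.0145,.0175),('flange',.021,.024),('rim',.034,.038))),('L',(.6064,.255),(('hub',0,.007),('collar',.020,.0235),('flange',.0275,.031),('rim',.041,.045)))):
  d=np.hypot(P[...,0]-c[0],P[...,1]-c[1])
  for n,lo,hi in L:
    k=(d>lo)&(d<hi)&(P[...,2]<.12);print(g,n,k.sum(),np.percentile(P[k][:,2],[10,50,90]).round(4))
E
```

```text
time 40.8
joint_pos [-1.021  0.685  0.501  1.576 -0.374  0.978  0.552]
eef_pos [0.535 0.382 0.252]
tool_rot [ 9.520e-01  2.994e+00 -2.000e-03]
contact_force [-0.172  0.454  0.372]
[[-0.816, 0.577, -0.0], [0.577, 0.816, -0.001], [-0.0, -0.001, -1.0]] r 0.6571594839243338 az 35.50229163536214
LChub z0.0828 [0.6051 0.256  0.0084] 228 tool delta cm [-12.97  -6.19  16.88]
SChub z0.0671 [0.5849 0.3823 0.0065] 233 tool delta cm [-4.03  2.96 18.44]
LG z0.0598 [0.6068 0.2571 0.0437] 1386 tool delta cm [-13.05  -6.    19.19]
SG z0.0485 [0.5844 0.3839 0.0385] 3027 tool delta cm [-3.89  3.06 20.3 ]
S hub 101 [0.0666 0.0675 0.0683]
S collar 611 [0.0625 0.0633 0.0641]
S flange 533 [0.0465 0.0475 0.0484]
S rim 1939 [0.0227 0.0471 0.0481]
L hub 146 [0.0817 0.0825 0.0832]
L collar 387 [0.0717 0.0761 0.077 ]
L flange 462 [0.0525 0.0581 0.0591]
L rim 1807 [0.0011 0.0408 0.0587]
```

View pics/w12.png

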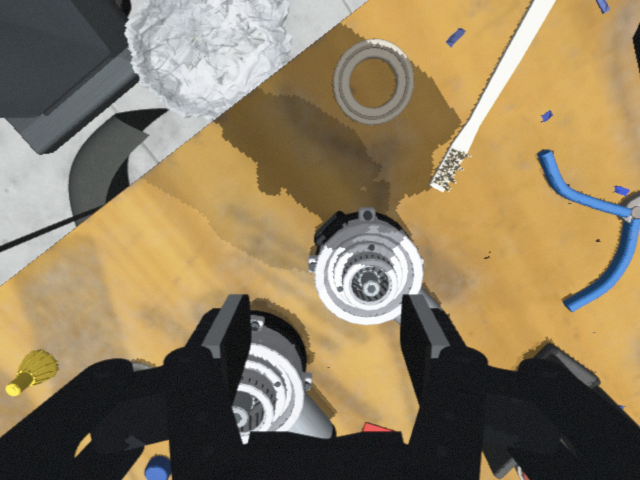

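Both rings are home: small flange 47.5 mm against rim 47.1 mm, and the large flange still at its earlier rim level. Both hubs stand through the throats, at (372,288) and (240,418), the gasket is undisturbed at (373,82), and the gripper is clear. Handing in.

```bash
python3 -c "
from bench import ctrl
print(ctrl.close_job())"
```

```text
the job is handed in; nothing more can be done
None
```

Both grinders are back together, cone first and then ring, with each flange level with its rim in the final wrist-camera check. The job was handed in at about 41 s with the gripper clear of everything; no verdict has come back.

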